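# Roll the bean sample tin into the roll-top store

### The job

Roll the store's tambour door all the way up, then push the big lying tin along the bench beside the fence, its end kept close to the fence and never lifted, into the store, and press it gently against the sprung stop inside for a moment, never shoving it hard; where the stop is set is not known, so feel for it. Then roll the door fully shut with the tin left inside. Leave the jar, small tin, cup, bowl, scoop and chocolate block where they are.

Things in the scene. Friction and masses are not known exactly. Their poses are not given: they have to be found in the camera images.
- store: Half-barrel sample store with clear cheeks and a rolling wooden tambour door, fixed; placed anew each time with its fence. Origin: at bench height on the door's turning axis, which is its x axis, mid-width; z up; the mouth faces -y. 324 mm long in y, 162 mm high. The bay is x = -85 to +85 mm between cheeks (8 mm thick half discs, radius 162 mm). A fixed shell covers the back from y = +35 mm
- fence_start (a point): foot of the inner face of the straight aluminium guide fence, at the end away from the store: x = +60, y = -560 mm in the store frame. The fence (60 mm high, 12 mm thick) runs from here along the store's y to y = -160 mm, and on inside the store, 45 mm high, to y = +50 mm, 25 mm clear of the +x cheek
- mat_edge (a point): middle of the front edge of the rubber mat, 3 mm thick, on the bay's floor: y = -150 mm in the store frame; the mat runs to y = +100 mm. The tin must climb this 3 mm step (2 to 4 N)
- door (a joint): tambour door (outer radius 159 mm): 0 = fully shut, 1.5 = fully open, with end stops; it rolls up and back about the store's x axis and stays where left; 4 to 7 N at the handle. Shut it covers the mouth from the bench to the top; open, it lies over the back shell and the front half of the store is open to the mouth side and above. Starts shut or up to 0.15 ajar
- handle (a point): middle of the door's handle: level round steel bar, 12 mm thick, 100 mm long along the store's x between two stays; can be pinched from above, with the bar free to turn in the fingers. Its centre line is 38 mm off the slats and moves on a circle: in the store frame y = -197 cos(a), z = 197 sin(a) mm, a = 0.419 rad + door value
- stop: fixed bracket of the sprung stop, origin on the mat, y = +68 mm in the store frame. It carries an upright rubber plate (70 mm wide, 23 to 73 mm above the bench) facing the mouth, its face anywhere from y = -35 to +5 mm in the store frame, not given. The plate yields 14 mm (0.7 N per mm, 2 N more at 30 mm/s), then is rigid. Rubbing may eat up to 5 N of a push: press with 7 to 12 N
- tin_center (a point): centre of the big lying steel tin with a paper band: closed cylinder, 90 mm diameter, 110 mm long, 0.35 to 0.7 kg, too thick to grasp. Its axis is its own x, nearly square to the fence; at the start one end is 3 to 20 mm from the fence and it lies at y = -410 to -310 mm in the store frame. It rolls, and may run on some 40 mm when the push ends. Centre 45 mm up on the bench
- jar_mid (a point): middle of an upright glass jar, 72 mm wide and 110 mm high, behind the fence; leave it
- small_tin_mid (a point): middle of an upright small steel tin, 60 mm wide and 75 mm high, on the robot's side of the tin's path; leave it
- beaker_mid (a point): middle of a white ceramic cup, 80 mm wide and 90 mm high, behind the fence; leave it
- bowl_mid (a point): middle of a steel bowl, 110 mm wide and 45 mm high, behind the fence; leave it
- scoop_grip (a point): grip of a scoop 180 mm long lying on the robot's side of the store; leave it
- block_mid (a point): middle of a dark chocolate block, 75 x 50 x 28 mm, on the robot's side of the tin's path; leave it
There are look-alikes about, which are no part of the job. What is shaped like the part that bears tin_center but purple is not meant.

How it is judged (in metres and radians):
On the way, in this order (a step that is already met when the one before it is completed fails the run):
1. the door is rolled up as far as it goes (at least 1.35 rad) (value of joint door above 1.35 rad), for 0.1 s.
2. with the door up, the tin is pressed against the stop inside the store (over 0.8 N for 0.2 s) (contact force between tin and stop above 0.8 N and value of joint door above 1 rad), for 0.2 s.
At the end, for the whole second after the job is handed in: the door is shut to within 0.05 rad and the tin lies still inside the store, on its mat between the cheeks, in front of the stop (its centre not lifted, at most 35 mm off the middle plane, and 15 to 100 mm on the mouth side of the middle of the store), with nothing held (value of joint door below 0.05 rad and velocity of joint door below 0.05 rad/s and y of tin_center in the frame of store between -0.1 and -0.015 m and x of tin_center in the frame of store above -0.035 m and height (world z) of tin_center below 0.06 m and linear speed of tin below 0.02 m/s); the robot touches nothing.
It fails at once if the tin strays from the fence: its near end over 60 mm away (x of tin_center in the frame of store below -0.055 m).
It fails at once if the tin is lifted over 30 mm off the bench (height (world z) of tin_center above 0.075 m).
It fails at once if the tin is shoved against the stop with over 25 N (contact force between tin and stop above 25 N).
It fails at once if the jar, small tin, cup, bowl, scoop or chocolate block is moved over 25 mm (distance of any of jar_mid, small_tin_mid, beaker_mid, bowl_mid, scoop_grip, block_mid from where it was at the start of the episode above 0.025 m).
It also fails if it takes over 72 s, if anything falls off the work surface, if the arm or the gripper's body presses on something with over 40 N, if the wrist force passes 120 N, or if a joint passes its speed limit or range.

### The arm

A 6-joint arm with a two-finger parallel gripper is mounted at the origin on the work surface. World frame = base frame: x ahead of the robot, y to its left, z up, the work surface at z = 0. Lengths are in m, angles in degrees, forces in N, time in s.
With the tool pointing down it reaches from about 0.35 to 0.875 m from the base axis. Payload 4.2 kg.
Tool frame: the origin (TCP) lies on the centre line of the jaws, within the pads' length; the fingertips stand 11 mm ahead of it and the grasp point (between the pads) lies 8 mm behind it (env.finger_overhang is the distance from the TCP to the fingertips, in m); z points along the fingers, y is the line along which they close (so a half turn about z gives the same grasp; the last joint's range is limited). The gripper opens to 87 mm and grips with 3 to 60 N. Pads are 19 mm wide; open, the fingers measure 117 mm over their backs; the gripper's body (75 mm by 190 mm) begins 51 mm behind the grasp point.
Start: joints at [89.76, 22.042, 0.453, 0, -68.411, -14.817], TCP at [0.162, 0.604, 0.211] pointing down, gripper open.
Joint ranges: [-179.83, 179.83], [-69.29, 118.12], [-61.27, 80.66], [-181.25, 117.63], [-171.15, -9.14], [-177.46, 177.46]. Speed limits (degrees/s): [159.86, 159.86, 180, 180, 180, 180].

### API

Orientations are given as [roll, pitch, yaw] about the fixed x, y, z axes, in that order (R = Rz(yaw) Ry(pitch) Rx(roll)).
In Python, from rig import env gives the robot as it stands. The module is installed in compiled form; this text tells all that it offers.
- The arm moves only by the tool carry_out, never from a script. Its argument "commands" is a list of rows, each an object with "rotation": the turn, a rotation vector about the tool's x, y, z in degrees, a list of three; "dp": the shift along the tool's x, y, z in m, a list of three; "jaw": the opening, from 0 (shut) to 1 (fully open). A call has 1 to 20 rows; each row shifts and turns the commanded pose from where the row before left it, along the tool's axes as they then stand; what a row does not reach is not made up. A row lasts 1/10 s, in which the tool goes at most 50 mm and 8.59 degrees, less where a joint would pass 70% of its speed; a pose out of reach is approached as far as the arm can. A call with a gripper value outside its range is refused whole. The fingers move at their own pace and stop on an object; the grip force is fixed at half the most. Time passes only in rows, so rows that do not move let the fingers close. It gives the time, the measured TCP pose, the force, the opening and the grip force at its end, in the units of the state.
- env.read_state(): the state, without advancing time (a new reading comes with each control period).
- env.get_image(name): name is "side" or "top" or "wrist"; returns a dict with "img" (384x512x3 uint8, blue, green, red), "K" (3x3 intrinsics, pixels), "dist_coeffs" ([k1, k2, p1, p2, k3] as OpenCV has them; the pictures are not rectified), "rvec" (rotation vector, rad) and "tvec" (3), from world to camera coordinates, as OpenCV has them; the wrist camera has in their place "mount" (4x4, takes a point from camera to tool coordinates, whose origin is the TCP and whose axes are the flange's). Camera axes: x right, y down, z forward; pixel columns grow to the right and rows downward; lengths in m; the calibration is good to about 2 mm. A picture is of the moment at which its call begins: read the wrist's pose just before it. There is no depth.
- env.finish_job(): hands the job in; it is judged then, once.
The state is a dict: "time": time; "q": joint angles; "qvel": joint speeds; "joint_torque": joint torques, N m; "tcp_pos": TCP position; "tool_rot": TCP orientation; "ft_force": force on the tool from outside, world axes, zero at the start; "ft_torque": the same for the moment, N m; "grip_width": finger opening in m; "grip_force": force on a finger pad.
Only numpy, scipy, OpenCV 4.12 (cv2) and the standard library are available. Lean on these libraries where they do the work, as an engineer would, in place of code of your own. Each camera call takes 0.05 s, during which the arm holds its last target. There are 200 camera calls.

## Working session

There is one attempt and no reset: what is moved stays moved. The work goes in short steps, Python scripts to look and compute and a tool call to move; the robot and the scene stay as the last step left them, time stands still between calls to the robot, and variables do not carry over. Pictures are saved under pics/ and viewed, at most 10 in all, crops included, and the job is handed in when it is done.

Besides the shell and the picture viewer there is one more tool, called as name(argument=value, ...), one argument or row to a line, values as JSON. carry_out: Moves the arm, as the interface text tells. Its arguments: {"type":"object","properties":{"commands":{"type":"array","items":{"type":"object","properties":{"rotation":{"type":"array","items":{"type":"number"}},"dp":{"type":"array","items":{"type":"number"}},"jaw":{"type":"number"}}}}},"required":["commands"]}

```bash
mkdir -p pics
python3 - <<'E'
from rig import env
import cv2,numpy as np,pickle
s=env.read_state();print(s)
d={}
for n in("side","top"):
    d[n]=env.get_image(n);cv2.imwrite(f"pics/{n}0.png",cv2.resize(d[n]["img"],(800,600)))
    R=cv2.Rodrigues(np.array(d[n]["rvec"],float))[0];print(n,-R.T@np.ravel(d[n]["tvec"]),R[2],d[n]["K"][0][0],d[n]["dist_coeffs"])
pickle.dump(d,open("d0.pkl","wb"))
E
```

```text
{'time': 0.0, 'q': array([ 8.97579186e+01,  2.20902891e+01,  3.79580869e-01, -2.93377377e-02,
       -6.84134503e+01, -1.48165609e+01]), 'qvel': array([ 0.02478   ,  0.02605249,  0.02956754,  0.0270059 , -0.12538349,
       -0.04431628]), 'joint_torque': array([-1.03268168e-03, -3.90665388e+01,  1.87403905e+01,  4.21973526e+00,
        1.09358621e-02, -2.14380366e-04]), 'tcp_pos': array([0.16219724, 0.60291928, 0.20956238]), 'tool_rot': array([ 1.79872997e+02, -5.40078319e-03, -1.50694594e+01]), 'ft_force': array([ 0.0040507 , -0.0731787 , -0.64899068]), 'ft_torque': array([-0.03121558,  0.03167816,  0.00420694]), 'grip_force': 0.0, 'grip_width': 0.0868348399416968}
side [ 0.27843344 -0.07681676  1.03059725] [ 0.27692478  0.05316068 -0.95941993] 450.8989689958111 [-0.09921085  0.          0.          0.          0.        ]
top [ 0.4874575  -0.03406114  1.12230814] [ 0.08685731 -0.00748064 -0.99619268] 391.7328421018271 [0.03263629 0.         0.         0.         0.        ]
```

View pics/side0.png

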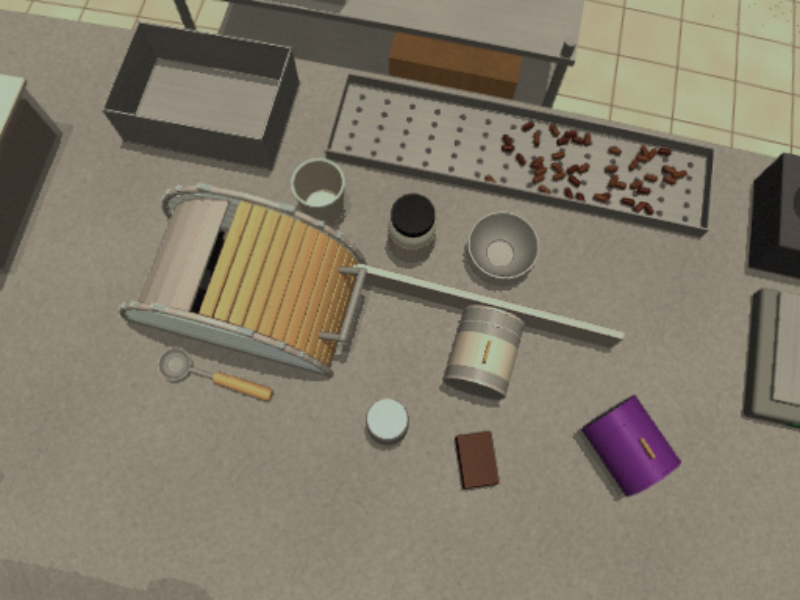

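View pics/top0.png

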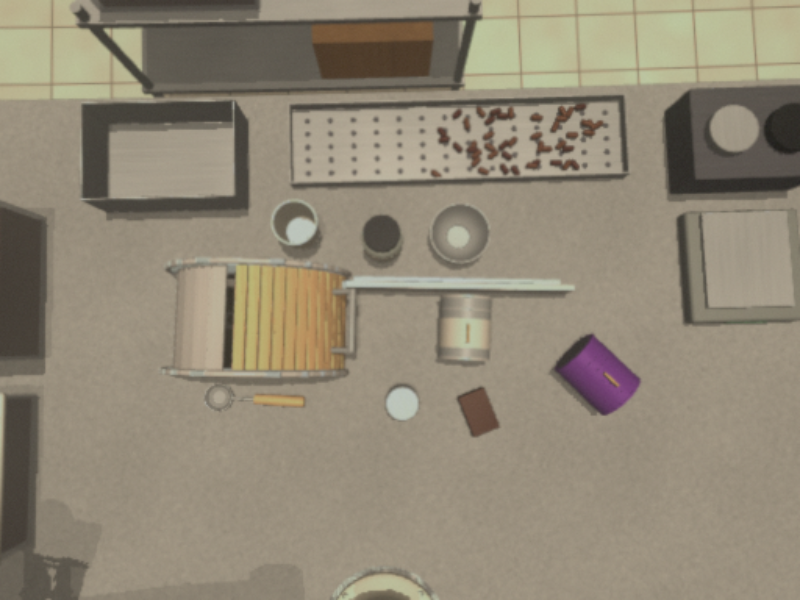

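```bash
cat > h.py <<'E'
import cv2,numpy as np
def ray(d,px):
    u=cv2.undistortPoints(np.array(px,float).reshape(-1,1,2),np.array(d["K"],float),np.array(d["dist_coeffs"],float)).reshape(-1,2)
    R=cv2.Rodrigues(np.array(d["rvec"],float))[0];c=-R.T@np.ravel(d["tvec"])
    return c,np.c_[u,np.ones(len(u))]@R
def onz(d,px,z):
    c,v=ray(d,px);return c+v*((z-c[2])/v[:,2])[:,None]
def proj(d,P):
    return cv2.projectPoints(np.array(P,float).reshape(-1,1,3),np.array(d["rvec"],float),np.array(d["tvec"],float),np.array(d["K"],float),np.array(d["dist_coeffs"],float))[0].reshape(-1,2)
def tri(d1,p1,d2,p2):
    c1,v1=ray(d1,p1);c2,v2=ray(d2,p2);a,b=v1[0],v2[0]
    s=np.linalg.lstsq(np.c_[a,-b],c2-c1,rcond=None)[0]
    return (c1+s[0]*a+c2+s[1]*b)/2,np.linalg.norm(c1+s[0]*a-c2-s[1]*b)
E
python3 - <<'E'
import pickle,cv2,numpy as np
d=pickle.load(open("d0.pkl","rb"))
t=d["top"]["img"][155:265,100:380];s=d["side"]["img"][110:260,70:410]
a=cv2.resize(t,(784,308),interpolation=cv2.INTER_CUBIC)
cv2.imwrite("pics/ct.png",a)
cv2.imwrite("pics/cs.png",cv2.resize(s,(800,353),interpolation=cv2.INTER_CUBIC))
E
```

```text
(no output)
```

View pics/ct.png

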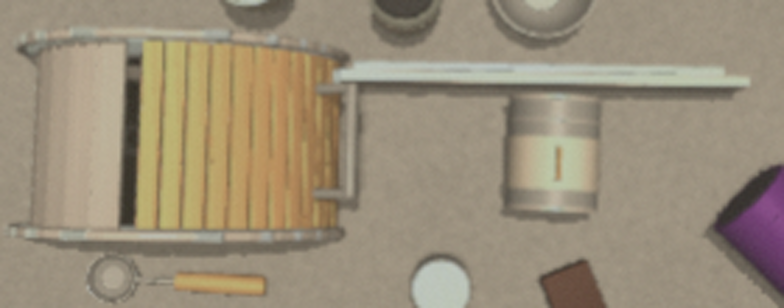

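View pics/cs.png

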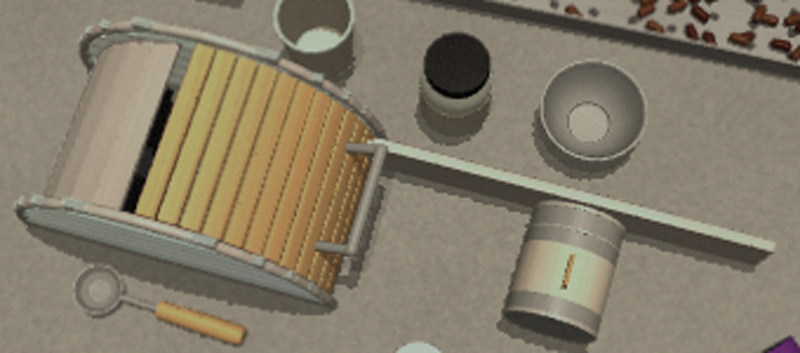

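Run:
```python
import pickle;from h import *
d=pickle.load(open("d0.pkl","rb"));T,S=d["top"],d["side"]
t=lambda x,y:[x/2.8+100-.3,y/2.8+155-.3]
s=lambda x,y:[x/2.353+70-.3,y/2.353+110-.3]
np.set_printoptions(precision=4,suppress=True)
for n,a,b in [("fence end in",(749,88),(768,254)),("fence end out",(749,77),(774,242)),("fence store end in",(338,81),(380,152)),
 ("han+x",(352,84),(379,149)),("han-x",(351,203),(353,252)),("small tin",(441,288),(420,None)),("logo",(558,164),(568,270))]:
    if b[1] is None: continue
    print(n,*tri(T,t(*a),S,s(*b)))
print("fence z60 top",onz(T,[t(749,88),t(338,81)],.06).tolist(),"side",onz(S,[s(768,254),s(380,152)],.06).tolist())
# cheek outer ends (cheek top surface z~0) front/back
print("cheek bottoms side near: front",onz(S,[s(333,308),s(20,212)],0.0))
print("tin silhouettes top z.045",onz(T,[t(508,94),t(600,97),t(597,214),t(505,209)],.06))
print("tin side",onz(S,[s(537,202),s(627,222),s(589,343),s(504,308)],.05))
```

```text
fence end in [ 0.5792 -0.348   0.0559] 0.0066211916323736224
fence end out [ 0.5895 -0.3483  0.0633] 0.0029875041276681016
fence store end in [0.6    0.0458 0.0457] 0.008488259618984707
han+x [0.5914 0.0362 0.0841] 0.0049760586852577735
han-x [0.4799 0.0344 0.1224] 0.000516749032446077
logo [ 0.5099 -0.156   0.1042] 0.001265306858430552
fence z60 top [[0.5792824153159422, -0.35021238806663246, 0.06000000000000005], [0.5977703751843151, 0.048858786204969876, 0.06000000000000005]] side [[0.5773335510450499, -0.34345477409039626, 0.06000000000000005], [0.5960391306730675, 0.039879471521848286, 0.06000000000000005]]
cheek bottoms side near: front [[0.4476 0.0549 0.    ]
 [0.4727 0.3921 0.    ]]
tin silhouettes top z.045 [[ 0.5803 -0.1161  0.06  ]
 [ 0.5747 -0.2053  0.06  ]
 [ 0.4618 -0.1975  0.06  ]
 [ 0.4692 -0.1092  0.06  ]]
tin side [[ 0.5828 -0.1184  0.05  ]
 [ 0.5821 -0.2071  0.05  ]
 [ 0.459  -0.192   0.05  ]
 [ 0.4743 -0.1079  0.05  ]]
```

```bash
cat >> h.py <<'E'
th=np.radians(-2.8);X=np.array([np.cos(th),np.sin(th),0]);Y=np.array([-np.sin(th),np.cos(th),0]);O=np.array([.5454,.2147,0])
def st(x,y,z=0): return O+x*X+y*Y+np.array([0,0,z])
E
python3 - <<'E'
import pickle;from h import *
d=pickle.load(open("d0.pkl","rb"));T,S=d["top"],d["side"]
np.set_printoptions(precision=1,suppress=True)
ct=lambda p:(p-[99.7,154.7])*2.8
cs=lambda p:(p-[69.7,109.7])*2.353
for v in (0,.05,.1,.15):
    a=.419+v;P=[st(x,-.197*np.cos(a),.197*np.sin(a)) for x in(.05,-.05)]
    print(v,ct(proj(T,P)).tolist(),cs(proj(S,P)).tolist())
P=[st(.06,-.56,.06),st(.06,-.16,.06),st(-.093,-.162,0),st(.093,-.162,0),st(-.089,0,.162),st(.089,0,.162),st(-.093,.162,0)]
print(ct(proj(T,P)).tolist(),'\n',cs(proj(S,P)).tolist())
E
```

```text
0 [[353.71108626419533, 90.07226443498641], [350.9937549897803, 195.35408020465357]] [[384.37879384200374, 155.9061921474897], [354.34329415945274, 255.13520454351126]]
0.05 [[348.6135099055147, 89.11156398775447], [345.82825805340775, 195.2956113315649]] [[379.6895570839633, 151.70561624201187], [349.2660273883589, 251.65739246361377]]
0.1 [[342.9768951178086, 88.14744279548562], [340.11840741461083, 195.22670316173833]] [[374.4809435146145, 147.3965536295224], [343.65596673924773, 248.05325515345692]]
0.15 [[336.80548502463745, 87.18289401792153], [333.8684572544052, 195.14735372622357]] [[368.757865974596, 142.99085811038753], [337.5188200955922, 244.33169634532956]]
[[746.3387001598484, 89.42117042005131], [334.8154351748785, 81.35579173097487], [337.5906750201032, 237.37314170242067], [342.4736787272394, 55.381873483842455], [135.21579546909106, 237.07648613882594], [144.03410521632054, 33.29562167366141], [16.094813866373265, 231.81653643979078]] 
 [[772.2806510888782, 254.2639497581271], [368.2104195715384, 148.01897189860608], [329.78608924487537, 310.40652380346614], [382.1063758752153, 138.58342750997107], [133.47027960695772, 220.74985152607047], [200.91443550212892, 36.730704785307246], [26.257132548792303, 225.60939732618405]]
```

carry_out(
  commands=[
    {"dp": [0,0,-0.025],"rotation": [0,0,0],"jaw": 0.31},
    {"dp": [0.0,0.0,-0.025],"rotation": [0,0,0],"jaw": 0.31},
    {"dp": [0.02925,0.02855,0],"rotation": [0,0,0],"jaw": 0.31},
    {"dp": [0.02925,0.02855,0],"rotation": [0,0,0],"jaw": 0.31},
    {"dp": [0.02925,0.02855,0],"rotation": [0,0,0],"jaw": 0.31},
    {"dp": [0.02925,0.02855,0],"rotation": [0,0,0],"jaw": 0.31},
    {"dp": [0.02925,0.02855,0],"rotation": [0,0,0],"jaw": 0.31},
    {"dp": [0.02925,0.02855,0],"rotation": [0,0,0],"jaw": 0.31},
    {"dp": [0.02925,0.02855,0],"rotation": [0,0,0],"jaw": 0.31},
    {"dp": [0.02925,0.02855,0],"rotation": [0,0,0],"jaw": 0.31},
    {"dp": [0.02925,0.02855,0],"rotation": [0,0,0],"jaw": 0.31},
    {"dp": [0.02925,0.02855,0],"rotation": [0,0,0],"jaw": 0.31},
    {"dp": [0.02925,0.02855,0],"rotation": [0,0,0],"jaw": 0.31},
    {"dp": [0.02925,0.02855,0],"rotation": [0,0,0],"jaw": 0.31},
    {"dp": [0.02925,0.02855,0],"rotation": [0,0,0],"jaw": 0.31},
    {"dp": [0.02925,0.02855,0],"rotation": [0,0,0],"jaw": 0.31},
    {"dp": [0.02925,0.02855,0],"rotation": [0,0,0],"jaw": 0.31},
    {"dp": [0.02925,0.02855,0],"rotation": [0,0,0],"jaw": 0.31},
    {"dp": [0.02925,0.02855,0],"rotation": [0,0,0],"jaw": 0.31},
    {"dp": [0.02925,0.02855,0],"rotation": [0,0,0],"jaw": 0.31},
  ],
)

```text
time: 2.1
tcp_pos: [0.5376, -0.0311, 0.2603]
tool_rot: [180.0, 0.0, -15.1]
ft_force: [1.3, 0.3, 0.3]
grip_width: 0.0269
grip_force: 0.0
```

carry_out(
  commands=[
    {"dp": [0,0,0],"rotation": [0,0,-6.1],"jaw": 0.31},
    {"dp": [0,0,0],"rotation": [0,0,-6.2],"jaw": 0.31},
    {"dp": [0,0,0],"rotation": [6.25,0,0],"jaw": 0.31},
    {"dp": [0,0,0],"rotation": [6.25,0,0],"jaw": 0.31},
    {"dp": [0,0,0],"rotation": [6.25,0,0],"jaw": 0.31},
    {"dp": [0,0,0],"rotation": [6.25,0,0],"jaw": 0.31},
    {"dp": [0,0,0],"rotation": [0,0,0],"jaw": 0.31},
    {"dp": [0,0,0],"rotation": [0,0,0],"jaw": 0.31},
  ],
)

```text
time: 2.9
tcp_pos: [0.5371, -0.0304, 0.2601]
tool_rot: [-155.1, 0.1, -2.9]
ft_force: [-1.2, -0.7, -0.4]
grip_width: 0.0266
grip_force: 0.0
```

```bash
cat >> h.py <<'E'
from scipy.spatial.transform import Rotation as Ro
def tool(p,rot,target):
    R=Ro.from_euler("xyz",rot,degrees=True).as_matrix();return R.T@(np.array(target)-p)
E
python3 - <<'E'
from rig import env;from h import *;import pickle
s=env.read_state();w=env.get_image("wrist");pickle.dump((s,w),open("w1.pkl","wb"))
print(s["time"],s["tcp_pos"],s["tool_rot"],s["q"],s["grip_width"])
R=Ro.from_euler("xyz",s["tool_rot"],degrees=True).as_matrix()
h=st(0,-.177,.086);print(h,tool(s["tcp_pos"],s["tool_rot"],h))
cv2.imwrite("pics/w1.png",w["img"]);print(w["mount"])
E
```

```text
2.9 [ 0.53711695 -0.03035368  0.26006978] [-1.55077902e+02  7.23206061e-02 -2.85331617e+00] [ -2.15783703  14.3458592    1.7466833  -25.48086797 -78.36409141
  94.72348138] 0.026637067930133228
[0.53675359 0.03791131 0.086     ] [-0.00354137  0.01153733  0.18658745]
[[ 7.67948592e-04 -9.59848243e-01 -2.80518736e-01  7.74294136e-02]
 [ 9.99999704e-01  7.49130644e-04  1.74307902e-04 -1.01461316e-03]
 [ 4.28360475e-05 -2.80518787e-01  9.59848534e-01 -1.74293539e-01]
 [ 0.00000000e+00  0.00000000e+00  0.00000000e+00  1.00000000e+00]]
```

View pics/w1.png

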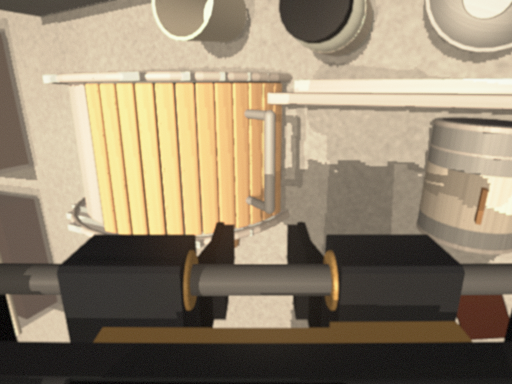

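```bash
cat >> h.py <<'E'
def wcam(s,w):
    Rt=Ro.from_euler("xyz",s["tool_rot"],degrees=True).as_matrix();M=np.array(w["mount"])
    R=(Rt@M[:3,:3]).T;c=s["tcp_pos"]+Rt@M[:3,3]
    return dict(K=w["K"],dist_coeffs=w["dist_coeffs"],rvec=cv2.Rodrigues(R)[0],tvec=-R@c)
E
python3 - <<'E'
from h import *;import pickle
s,w=pickle.load(open("w1.pkl","rb"));W=wcam(s,w)
np.set_printoptions(precision=4,suppress=True)
for v in (0,.05,.1):
    a=.419+v;print(v,proj(W,[st(x,-.197*np.cos(a),.197*np.sin(a)) for x in(.05,-.05)]).tolist())
print(proj(W,[st(.06,-.16,.06),st(.089,-.162,0)]))
d=pickle.load(open("d0.pkl","rb"));T=d["top"]
print(tri(W,[270,112],T,[352/2.8+99.7,84/2.8+154.7]),tri(W,[270,208],T,[351/2.8+99.7,203/2.8+154.7]))
E
```

```text
0 [[277.18844694131826, 116.97769762519172], [276.0279305262389, 207.3009857186734]]
0.05 [[270.0870720427727, 117.5120134481237], [269.4267310885387, 209.22926045153923]]
0.1 [[262.43398504978325, 118.03192754455088], [262.3316273471006, 211.0951885560814]]
[[267.5178 105.7544]
 [288.6617  79.3736]]
(array([0.5918, 0.0334, 0.0954]), np.float64(0.001957262041795916)) (array([0.4828, 0.0406, 0.0825]), np.float64(0.009085799144172626))
```

carry_out(
  commands=[
    {"dp": [-0.001,0.009,0.0],"rotation": [0,0,0],"jaw": 0.31},
    {"dp": [0,0,0.03],"rotation": [0,0,0],"jaw": 0.31},
    {"dp": [0,0,0.03],"rotation": [0,0,0],"jaw": 0.31},
    {"dp": [0,0,0.03],"rotation": [0,0,0],"jaw": 0.31},
    {"dp": [0,0,0.03],"rotation": [0,0,0],"jaw": 0.31},
    {"dp": [0,0,0.02],"rotation": [0,0,0],"jaw": 0.31},
    {"dp": [0,0,0.01],"rotation": [0,0,0],"jaw": 0.31},
    {"dp": [0,0,0.01],"rotation": [0,0,0],"jaw": 0.31},
    {"dp": [0,0,0.01],"rotation": [0,0,0],"jaw": 0.31},
  ],
)

```text
time: 3.85
tcp_pos: [0.5399, 0.0345, 0.103]
tool_rot: [-155.0, -0.1, -2.7]
ft_force: [0.6, -0.5, -0.1]
grip_width: 0.0269
grip_force: 0.0
```

carry_out(
  commands=[
    {"dp": [0,0,0.007],"rotation": [0,0,0],"jaw": 0.31},
    {"dp": [0,0,0.007],"rotation": [0,0,0],"jaw": 0.31},
    {"dp": [0,0,0.007],"rotation": [0,0,0],"jaw": 0.31},
    {"dp": [0,0,0],"rotation": [0,0,0],"jaw": 0.31},
  ],
)

```text
time: 4.25
tcp_pos: [0.5393, 0.0432, 0.0829]
tool_rot: [-155.0, 0.1, -2.8]
ft_force: [-0.5, 0.2, 0.1]
grip_width: 0.0272
grip_force: 0.0
```

Run:
```python
from rig import env;from h import *
s=env.read_state();w=env.get_image("wrist")
print(s["tcp_pos"],s["tool_rot"],s["ft_force"])
cv2.imwrite("pics/w2.png",w["img"])
```

```text
[0.53926124 0.04323446 0.08293917] [-1.54998621e+02  8.74983533e-02 -2.75371768e+00] [-0.49794365  0.20658095  0.10152282]
```

View pics/w2.png

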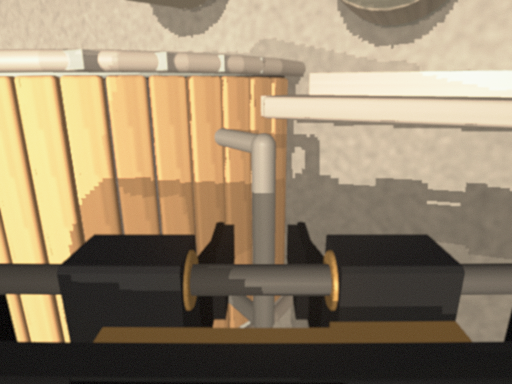

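Bar (column 263) lies between the fingers (215–305). Closing.

carry_out(
  commands=[
    {"dp": [0,0,0],"rotation": [0,0,0],"jaw": 0},
    {"dp": [0,0,0],"rotation": [0,0,0],"jaw": 0},
    {"dp": [0,0,0],"rotation": [0,0,0],"jaw": 0},
    {"dp": [0,0,0],"rotation": [0,0,0],"jaw": 0},
  ],
)

```text
time: 4.7
tcp_pos: [0.54, 0.0409, 0.0841]
tool_rot: [-155.2, -0.1, -2.7]
ft_force: [-2.0, -10.1, 7.9]
grip_width: 0.0045
grip_force: 9.4
```

Run:
```python
from rig import env;from h import *
s=env.read_state();print(s["ft_force"],s["grip_width"],s["grip_force"])
R=Ro.from_euler("xyz",s["tool_rot"],degrees=True).as_matrix()
g=s["tcp_pos"]-.008*R[:,2]-O;print("store",g@X,g@Y,g[2],np.hypot(g@Y,g[2]),np.arctan2(g[2],-g@Y)-.419)
# arc rows: constant orientation
c=np.radians(25)
zt=np.array([np.sin(c),-np.cos(c)]);yt=np.array([-np.cos(c),-np.sin(c)])
a0=.419+.05;A=np.linspace(a0,1.925,41)
P=np.c_[-.197*np.cos(A),.197*np.sin(A)];D=np.diff(P,axis=0)
print([[round(float(x@yt),4),round(float(x@zt),4)] for x in D])
```

```text
[ -1.97582358 -10.11051925   7.89436016] 0.0045381074083553664 9.440427348017693
store 0.003054672880974948 -0.17720948228060868 0.09135297134042905 0.19937042404250088 0.056977191536984995
[[-0.0057, -0.0043], [-0.0059, -0.0041], [-0.006, -0.0039], [-0.0062, -0.0037], [-0.0063, -0.0034], [-0.0064, -0.0032], [-0.0065, -0.003], [-0.0066, -0.0027], [-0.0067, -0.0025], [-0.0068, -0.0023], [-0.0069, -0.002], [-0.007, -0.0018], [-0.007, -0.0015], [-0.0071, -0.0012], [-0.0071, -0.001], [-0.0071, -0.0007], [-0.0072, -0.0005], [-0.0072, -0.0002], [-0.0072, 0.0001], [-0.0072, 0.0003], [-0.0071, 0.0006], [-0.0071, 0.0008], [-0.0071, 0.0011], [-0.007, 0.0014], [-0.007, 0.0016], [-0.0069, 0.0019], [-0.0069, 0.0021], [-0.0068, 0.0024], [-0.0067, 0.0026], [-0.0066, 0.0028], [-0.0065, 0.0031], [-0.0064, 0.0033], [-0.0062, 0.0035], [-0.0061, 0.0038], [-0.006, 0.004], [-0.0058, 0.0042], [-0.0057, 0.0044], [-0.0055, 0.0046], [-0.0053, 0.0048], [-0.0051, 0.005]]
```

Run:
```python
from rig import env;from h import *
s=env.read_state();print(s["time"],s["grip_width"],s["grip_force"],s["ft_force"])
w=env.get_image("wrist")["img"][100:340,170:370];S=env.get_image("side")["img"][120:240,160:280];T=env.get_image("top")["img"][160:260,170:270]
f=lambda i,z:cv2.resize(i,z,interpolation=cv2.INTER_CUBIC)
cv2.imwrite("pics/c3.png",np.hstack([f(w,(240,288)),f(S,(288,288)),f(T,(272,288))]))
```

```text
4.7 0.0045381074083553664 9.440427348017693 [ -1.97582358 -10.11051925   7.89436016]
```

View pics/c3.png

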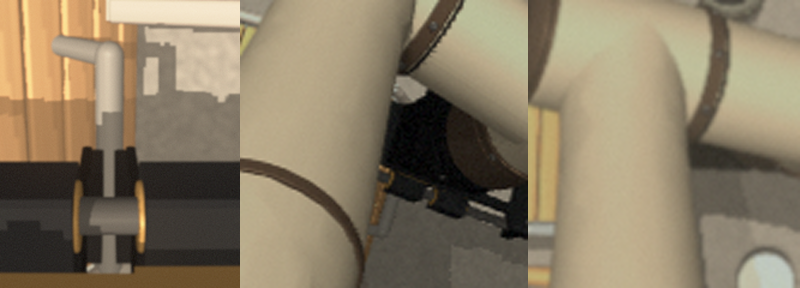

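carry_out(
  commands=[
    {"dp": [0,0,0],"rotation": [0,0,0],"jaw": 0.25},
    {"dp": [0,0,0],"rotation": [0,0,0],"jaw": 0.25},
    {"dp": [0,0,0],"rotation": [0,0,0],"jaw": 0.25},
    {"dp": [0,0,0.004],"rotation": [0,0,0],"jaw": 0.25},
    {"dp": [0,0,0.004],"rotation": [0,0,0],"jaw": 0.25},
    {"dp": [0,0,0],"rotation": [0,0,0],"jaw": 0.25},
  ],
)

```text
time: 5.45
tcp_pos: [0.5392, 0.0469, 0.0754]
tool_rot: [-155.0, 0.1, -2.7]
ft_force: [-1.1, -0.0, -0.3]
grip_width: 0.0213
grip_force: 0.0
```

Run:
```python
from rig import env
s=env.read_state();print(env.finger_overhang,s["tcp_pos"],s["ft_force"],s["grip_width"])
```

```text
0.011 [0.5391656  0.04690234 0.0753896 ] [-1.06950257 -0.02230728 -0.31155789] 0.021336843487801696
```

carry_out(
  commands=[
    {"dp": [0,0,0.004],"rotation": [0,0,0],"jaw": 0.25},
    {"dp": [0,0,0],"rotation": [0,0,0],"jaw": 0},
    {"dp": [0,0,0],"rotation": [0,0,0],"jaw": 0},
    {"dp": [0,0,0],"rotation": [0,0,0],"jaw": 0},
    {"dp": [0,0,0],"rotation": [0,0,0],"jaw": 0},
  ],
)

```text
time: 5.95
tcp_pos: [0.5394, 0.0457, 0.0719]
tool_rot: [-155.2, 0.1, -2.7]
ft_force: [-0.5, -6.2, -2.9]
grip_width: 0.0113
grip_force: 30.0
```

Run:
```python
from rig import env;from h import *
s=env.read_state();print(s["ft_force"],s["grip_width"],s["grip_force"])
R=Ro.from_euler("xyz",s["tool_rot"],degrees=True).as_matrix()
g=s["tcp_pos"]-.008*R[:,2]-O;print("store",g@X,g@Y,g[2])
w=env.get_image("wrist")["img"][100:340,120:420];S=env.get_image("side")["img"][120:264,160:340]
f=lambda i,z:cv2.resize(i,z,interpolation=cv2.INTER_CUBIC)
cv2.imwrite("pics/c4.png",np.hstack([f(w,(400,320)),f(S,(400,320))]))
```

```text
[-0.50211615 -6.15261956 -2.86796801] 0.011336097000717476 29.99959409236908
store 0.0022915986353026475 -0.1724433839380056 0.07912631918391722
```

View pics/c4.png

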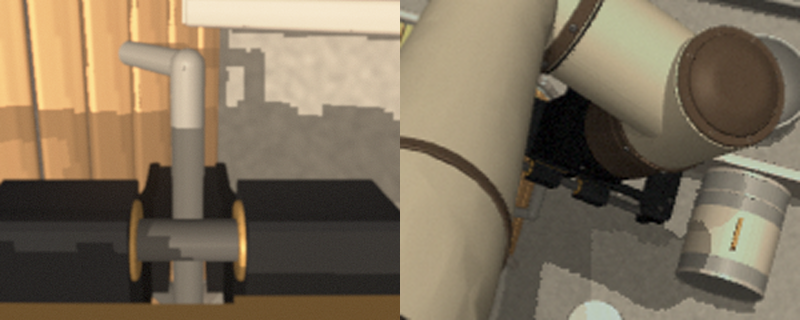

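carry_out(
  commands=[
    {"dp": [0,-0.0053,-0.0046],"rotation": [0,0,0],"jaw": 0},
    {"dp": [0,-0.0055,-0.0044],"rotation": [0,0,0],"jaw": 0},
    {"dp": [0,-0.0057,-0.0043],"rotation": [0,0,0],"jaw": 0},
    {"dp": [0,-0.0059,-0.0041],"rotation": [0,0,0],"jaw": 0},
    {"dp": [0,-0.006,-0.0039],"rotation": [0,0,0],"jaw": 0},
    {"dp": [0,0,0],"rotation": [0,0,0],"jaw": 0},
  ],
)

```text
time: 6.65
tcp_pos: [0.5404, 0.0661, 0.1053]
tool_rot: [-154.9, 0.0, -2.7]
ft_force: [-1.5, -0.2, -0.8]
grip_width: 0.0108
grip_force: 30.0
```

carry_out(
  commands=[
    {"dp": [0,-0.0062,-0.0037],"rotation": [0,0,0],"jaw": 0},
    {"dp": [0,-0.0063,-0.0034],"rotation": [0,0,0],"jaw": 0},
    {"dp": [0,-0.0064,-0.0032],"rotation": [0,0,0],"jaw": 0},
    {"dp": [0,-0.0065,-0.003],"rotation": [0,0,0],"jaw": 0},
    {"dp": [0,-0.0066,-0.0027],"rotation": [0,0,0],"jaw": 0},
    {"dp": [0,-0.0067,-0.0025],"rotation": [0,0,0],"jaw": 0},
    {"dp": [0,-0.0068,-0.0023],"rotation": [0,0,0],"jaw": 0},
  ],
)

```text
time: 7.35
tcp_pos: [0.5418, 0.0996, 0.1408]
tool_rot: [-154.9, 0.1, -2.8]
ft_force: [5.2, 7.2, -17.9]
grip_width: 0.0111
grip_force: 30.0
```

carry_out(
  commands=[
    {"dp": [0,-0.0069,-0.002],"rotation": [0,0,0],"jaw": 0},
    {"dp": [0,-0.007,-0.0018],"rotation": [0,0,0],"jaw": 0},
    {"dp": [0,-0.007,-0.0015],"rotation": [0,0,0],"jaw": 0},
    {"dp": [0,-0.0071,-0.0012],"rotation": [0,0,0],"jaw": 0},
    {"dp": [0,-0.0071,-0.001],"rotation": [0,0,0],"jaw": 0},
    {"dp": [0,-0.0071,-0.0007],"rotation": [0,0,0],"jaw": 0},
    {"dp": [0,0,0],"rotation": [0,0,0],"jaw": 0},
  ],
)

```text
time: 8.05
tcp_pos: [0.5434, 0.1351, 0.1642]
tool_rot: [-154.9, 0.2, -2.8]
ft_force: [8.2, 10.0, -23.8]
grip_width: 0.0111
grip_force: 30.0
```

carry_out(
  commands=[
    {"dp": [0,-0.0072,0.0012],"rotation": [0,0,0],"jaw": 0},
    {"dp": [0,-0.0072,0.0012],"rotation": [0,0,0],"jaw": 0},
    {"dp": [0,-0.0072,0.0014],"rotation": [0,0,0],"jaw": 0},
    {"dp": [0,-0.0072,0.0016],"rotation": [0,0,0],"jaw": 0},
    {"dp": [0,-0.0071,0.0015],"rotation": [0,0,0],"jaw": 0},
    {"dp": [0,-0.0071,0.0008],"rotation": [0,0,0],"jaw": 0},
    {"dp": [0,-0.0071,0.0011],"rotation": [0,0,0],"jaw": 0},
    {"dp": [0,-0.007,0.0014],"rotation": [0,0,0],"jaw": 0},
  ],
)

```text
time: 8.85
tcp_pos: [0.546, 0.1881, 0.182]
tool_rot: [-155.0, 0.1, -2.8]
ft_force: [2.5, -2.1, -13.1]
grip_width: 0.0112
grip_force: 30.0
```

carry_out(
  commands=[
    {"dp": [0,-0.0069,0.0024],"rotation": [0,0,0],"jaw": 0},
    {"dp": [0,-0.0069,0.0026],"rotation": [0,0,0],"jaw": 0},
    {"dp": [0,-0.0068,0.0029],"rotation": [0,0,0],"jaw": 0},
    {"dp": [0,-0.0067,0.0031],"rotation": [0,0,0],"jaw": 0},
    {"dp": [0,-0.0066,0.0028],"rotation": [0,0,0],"jaw": 0},
    {"dp": [0,-0.0065,0.0031],"rotation": [0,0,0],"jaw": 0},
    {"dp": [0,-0.0064,0.0033],"rotation": [0,0,0],"jaw": 0},
    {"dp": [0,-0.0062,0.0035],"rotation": [0,0,0],"jaw": 0},
  ],
)

```text
time: 9.65
tcp_pos: [0.5488, 0.2463, 0.1839]
tool_rot: [-155.0, 0.1, -2.7]
ft_force: [-3.2, -5.4, -6.4]
grip_width: 0.0111
grip_force: 30.0
```

carry_out(
  commands=[
    {"dp": [0,-0.0061,0.0038],"rotation": [0,0,0],"jaw": 0},
    {"dp": [0,-0.006,0.004],"rotation": [0,0,0],"jaw": 0},
    {"dp": [0,-0.0058,0.0042],"rotation": [0,0,0],"jaw": 0},
    {"dp": [0,-0.0057,0.0044],"rotation": [0,0,0],"jaw": 0},
    {"dp": [0,-0.0055,0.0046],"rotation": [0,0,0],"jaw": 0},
    {"dp": [0,0,0],"rotation": [0,0,0],"jaw": 0},
  ],
)

```text
time: 10.25
tcp_pos: [0.5504, 0.282, 0.1763]
tool_rot: [-155.0, 0.1, -2.7]
ft_force: [-1.7, -2.4, -10.1]
grip_width: 0.0099
grip_force: 29.6
```

carry_out(
  commands=[
    {"dp": [0,-0.0053,0.0055],"rotation": [0,0,0],"jaw": 0},
    {"dp": [0,-0.0051,0.0055],"rotation": [0,0,0],"jaw": 0},
    {"dp": [0,-0.002,0.002],"rotation": [0,0,0],"jaw": 0},
    {"dp": [0,0,0],"rotation": [0,0,0],"jaw": 0},
  ],
)

```text
time: 10.65
tcp_pos: [0.5506, 0.2855, 0.1747]
tool_rot: [-156.0, 0.1, -2.4]
ft_force: [-13.0, -43.4, 21.2]
grip_width: 0.0105
grip_force: 30.0
```

carry_out(
  commands=[
    {"dp": [0,0.006,-0.007],"rotation": [0,0,0],"jaw": 0},
    {"dp": [0,0,0],"rotation": [0,0,0],"jaw": 0},
  ],
)

```text
time: 10.85
tcp_pos: [0.5506, 0.285, 0.1752]
tool_rot: [-155.3, 0.1, -2.8]
ft_force: [-5.9, -16.1, 0.4]
grip_width: 0.0104
grip_force: 30.2
```

carry_out(
  commands=[
    {"dp": [0,0,0],"rotation": [0,0,0],"jaw": 0.31},
    {"dp": [0,0,0],"rotation": [0,0,0],"jaw": 0.31},
    {"dp": [0,0,0],"rotation": [0,0,0],"jaw": 0.31},
  ],
)

```text
time: 11.15
tcp_pos: [0.5534, 0.2904, 0.1775]
tool_rot: [-154.7, -0.3, -2.8]
ft_force: [-1.3, -0.9, 0.0]
grip_width: 0.0244
grip_force: 0.9
```

carry_out(
  commands=[
    {"dp": [0,0,-0.015],"rotation": [0,0,0],"jaw": 0.31},
    {"dp": [0,0,-0.02],"rotation": [0,0,0],"jaw": 0.31},
    {"dp": [0,0,-0.03],"rotation": [0,0,0],"jaw": 0.31},
    {"dp": [0,0,-0.03],"rotation": [0,0,0],"jaw": 0.31},
    {"dp": [0,0,-0.03],"rotation": [0,0,0],"jaw": 0},
  ],
)

```text
time: 11.65
tcp_pos: [0.5509, 0.2375, 0.2925]
tool_rot: [-154.7, -0.5, -2.8]
ft_force: [1.3, 0.6, 1.2]
grip_width: 0.0238
grip_force: 0.0
```

Run:
```python
from rig import env;from h import *;import pickle
np.set_printoptions(precision=4,suppress=True)
s=env.read_state();print(s["tcp_pos"],s["tool_rot"],s["q"],s["ft_force"])
d=pickle.load(open("d0.pkl","rb"));T,S=d["top"],d["side"]
# refine tin centre: silhouettes midline in top; project model points for check
t=lambda x,y:[x/2.8+99.7,y/2.8+154.7]
ss=lambda x,y:[x/2.353+69.7,y/2.353+109.7]
print(onz(T,[t(552.5,154)],.06),onz(S,[ss(564,269)],.06), onz(T,[t(441,288)],.075),onz(T,[[x*.64,y*.64] for x,y in((556,370),(595,336),(639,378),(606,413),(478,412))],.05))
R=Ro.from_euler("xyz",s["tool_rot"],degrees=True).as_matrix()
```

```text
[0.5509 0.2375 0.2925] [-154.7398   -0.4614   -2.7686] [ 26.0774  12.8624   3.527  -23.3438 -69.1363  67.4492] [1.2742 0.5697 1.1641]
[[ 0.5207 -0.157   0.06  ]] [[ 0.5209 -0.1553  0.06  ]] [[ 0.3972 -0.0451  0.075 ]] [[ 0.443  -0.3148  0.05  ]
 [ 0.5    -0.3857  0.05  ]
 [ 0.4254 -0.4571  0.05  ]
 [ 0.3672 -0.3966  0.05  ]
 [ 0.3749 -0.1764  0.05  ]]
```

carry_out(
  commands=[
    {"dp": [-0.0008,0.0382,-0.0144],"rotation": [0,0,0],"jaw": 0},
    {"dp": [-0.0008,0.0382,-0.0144],"rotation": [0,0,0],"jaw": 0},
    {"dp": [-0.0008,0.0382,-0.0144],"rotation": [0,0,0],"jaw": 0},
    {"dp": [-0.0008,0.0382,-0.0144],"rotation": [0,0,0],"jaw": 0},
    {"dp": [-0.0008,0.0382,-0.0144],"rotation": [0,0,0],"jaw": 0},
    {"dp": [-0.0008,0.0382,-0.0144],"rotation": [0,0,0],"jaw": 0},
    {"dp": [-0.0008,0.0382,-0.0144],"rotation": [0,0,0],"jaw": 0},
    {"dp": [-0.0008,0.0382,-0.0144],"rotation": [0,0,0],"jaw": 0},
    {"dp": [-0.0008,0.0382,-0.0144],"rotation": [0,0,0],"jaw": 0},
    {"dp": [-0.0008,0.0382,-0.0144],"rotation": [0,0,0],"jaw": 0},
    {"dp": [-0.0008,0.0382,-0.0144],"rotation": [0,0,0],"jaw": 0},
    {"dp": [-0.0008,0.0382,-0.0144],"rotation": [0,0,0],"jaw": 0},
    {"dp": [0,0,0],"rotation": [-7.5,0,0],"jaw": 0},
    {"dp": [0,0,0],"rotation": [-7.5,0,0],"jaw": 0},
    {"dp": [0,0,0],"rotation": [0,0,0],"jaw": 0},
  ],
)

```text
time: 13.15
tcp_pos: [0.5181, -0.2497, 0.2539]
tool_rot: [-170.2, -0.5, -2.6]
ft_force: [-0.0, 0.8, -0.2]
grip_width: 0.0006
grip_force: 0.0
```

Run:
```python
from rig import env;from h import *
s=env.read_state();print(s["time"],s["tcp_pos"],s["tool_rot"],s["q"],tool(s["tcp_pos"],s["tool_rot"],[.517,-.25,.053]),s["grip_width"])
```

```text
13.15 [ 0.51807365 -0.24966606  0.25389423] [-170.22511943   -0.49582338   -2.58460994] [-15.30022457  17.82148889   3.51755807  -9.87584556 -77.565757
 105.04720597] [-0.00279592  0.03448095  0.19789644] 0.0005610942748900996
```

carry_out(
  commands=[
    {"dp": [-0.0003,0.0043,0.0247],"rotation": [0,0,0],"jaw": 0},
    {"dp": [-0.0003,0.0043,0.0247],"rotation": [0,0,0],"jaw": 0},
    {"dp": [-0.0003,0.0043,0.0247],"rotation": [0,0,0],"jaw": 0},
    {"dp": [-0.0003,0.0043,0.0247],"rotation": [0,0,0],"jaw": 0},
    {"dp": [-0.0003,0.0043,0.0247],"rotation": [0,0,0],"jaw": 0},
    {"dp": [-0.0003,0.0043,0.0247],"rotation": [0,0,0],"jaw": 0},
    {"dp": [-0.0003,0.0043,0.0247],"rotation": [0,0,0],"jaw": 0},
    {"dp": [-0.0003,0.0043,0.0247],"rotation": [0,0,0],"jaw": 0},
    {"dp": [0,0,0],"rotation": [0,0,0],"jaw": 0},
  ],
)

```text
time: 14.05
tcp_pos: [0.5139, -0.2497, 0.0481]
tool_rot: [-169.9, 0.1, -2.8]
ft_force: [1.1, 0.1, 0.4]
grip_width: 0.0004
grip_force: 0.0
```

carry_out(
  commands=[
    {"dp": [0,-0.0079,0.0014],"rotation": [0,0,0],"jaw": 0},
    {"dp": [0,-0.0079,0.0014],"rotation": [0,0,0],"jaw": 0},
    {"dp": [0,-0.0059,0.001],"rotation": [0,0,0],"jaw": 0},
    {"dp": [0,-0.003,0.0005],"rotation": [0,0,0],"jaw": 0},
    {"dp": [0,-0.003,0.0005],"rotation": [0,0,0],"jaw": 0},
    {"dp": [0,-0.003,0.0005],"rotation": [0,0,0],"jaw": 0},
    {"dp": [0,-0.003,0.0005],"rotation": [0,0,0],"jaw": 0},
  ],
)

```text
time: 14.75
tcp_pos: [0.5153, -0.2159, 0.0497]
tool_rot: [-170.0, -0.0, -2.8]
ft_force: [-0.2, 0.1, -0.5]
grip_width: 0.0005
grip_force: 0.0
```

carry_out(
  commands=[
    {"dp": [0.001,-0.004,0.0004],"rotation": [0,0,0],"jaw": 0},
    {"dp": [0.001,-0.004,0.0004],"rotation": [0,0,0],"jaw": 0},
    {"dp": [0.001,-0.004,0.0004],"rotation": [0,0,0],"jaw": 0},
    {"dp": [0,-0.004,0.0006],"rotation": [0,0,0],"jaw": 0},
    {"dp": [0,-0.004,0.0006],"rotation": [0,0,0],"jaw": 0},
    {"dp": [0,-0.004,0.0006],"rotation": [0,0,0],"jaw": 0},
    {"dp": [0,-0.004,0.0006],"rotation": [0,0,0],"jaw": 0},
    {"dp": [0,-0.004,0.0006],"rotation": [0,0,0],"jaw": 0},
    {"dp": [0,-0.004,0.0006],"rotation": [0,0,0],"jaw": 0},
    {"dp": [0,-0.004,0.0006],"rotation": [0,0,0],"jaw": 0},
    {"dp": [0,-0.004,0.0006],"rotation": [0,0,0],"jaw": 0},
    {"dp": [0,-0.004,0.0006],"rotation": [0,0,0],"jaw": 0},
    {"dp": [0,-0.004,0.0006],"rotation": [0,0,0],"jaw": 0},
    {"dp": [0,-0.004,0.0006],"rotation": [0,0,0],"jaw": 0},
    {"dp": [0,-0.004,0.0006],"rotation": [0,0,0],"jaw": 0},
    {"dp": [0,-0.003,0.0005],"rotation": [0,0,0],"jaw": 0},
    {"dp": [0,-0.002,0.0003],"rotation": [0,0,0],"jaw": 0},
    {"dp": [0,-0.001,0.0002],"rotation": [0,0,0],"jaw": 0},
    {"dp": [0,0,0],"rotation": [0,0,0],"jaw": 0},
  ],
)

```text
time: 16.65
tcp_pos: [0.5247, -0.1583, 0.0664]
tool_rot: [-170.8, -0.7, -2.2]
ft_force: [-20.9, -22.3, 66.5]
grip_width: 0.0003
grip_force: 33.4
```

Run:
```python
from rig import env;from h import *;import pickle
s=env.read_state();print(s["time"],s["tcp_pos"],s["ft_force"])
w=env.get_image("wrist");pickle.dump((s,w),open("w5.pkl","wb"))
w=w["img"];S=env.get_image("side")["img"];pickle.dump(S,open("S5.pkl","wb"))
f=lambda i,z:cv2.resize(i,z,interpolation=cv2.INTER_CUBIC)
cv2.imwrite("pics/c5.png",np.hstack([f(w,(400,300)),f(S[100:325,60:360],(400,300))]))
```

```text
16.65 [ 0.52473074 -0.15834528  0.06640925] [-20.86379594 -22.29769035  66.47976902]
```

View pics/c5.png

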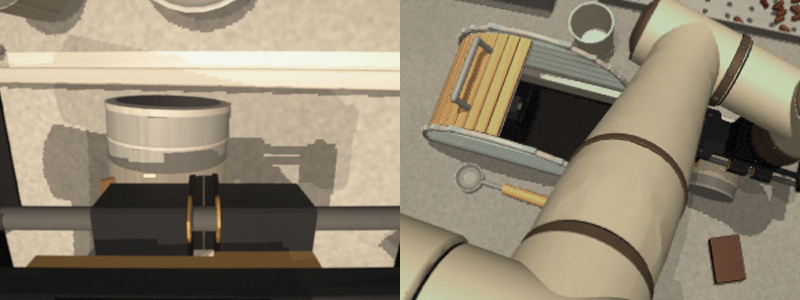

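Run:
```python
from h import *;import pickle
np.set_printoptions(precision=4,suppress=True)
s,w=pickle.load(open("w5.pkl","rb"));W=wcam(s,w);print(W["K"][0])
c,v=ray(W,[[137,138],[294,138],[215,180]]);print(c)
for z in(.045,.06,.09):print(z,onz(W,[[137,138],[294,138],[215,172]],z))
for yc in(-.13,-.11,-.095,-.08):print(yc,proj(W,[[.576,yc-.045,.045],[.576,yc+.045,.045],[.576,yc,.09]]).tolist())
S=pickle.load(open("S5.pkl","rb"));D=pickle.load(open("d0.pkl","rb"))["side"]
# side crop scale 400/300: tin visible approx crop (715,180)
print(onz(D,[[60+(315)/1.3333,100+180/1.3333]],.045))
```

```text
[344.1649   0.     260.3052]
[ 0.599  -0.1883  0.2398]
0.045 [[ 0.5752 -0.0796  0.045 ]
 [ 0.5738 -0.175   0.045 ]
 [ 0.554  -0.1274  0.045 ]]
0.06 [[ 0.5771 -0.088   0.06  ]
 [ 0.5757 -0.1761  0.06  ]
 [ 0.5575 -0.1321  0.06  ]]
0.09 [[ 0.5807 -0.1047  0.09  ]
 [ 0.5796 -0.1781  0.09  ]
 [ 0.5644 -0.1415  0.09  ]]
-0.13 [[293.8997024722321, 134.00975385079616], [145.07253261786047, 136.56849533495586], [189.13625742379662, 147.39150850556592]]
-0.11 [[258.8410211691345, 134.576146453534], [115.0342120040838, 137.13448022840498], [148.6738766839767, 147.8737353197148]]
-0.095 [[233.30248970928542, 135.00279673856375], [93.19621063031673, 137.55669457298706], [119.50654219016886, 148.23586763324607]]
-0.08 [[208.40403901087137, 135.4301789462977], [71.93729797740508, 137.9765396467242], [91.32394453978179, 148.59752687851514]]
[[ 0.4937 -0.1324  0.045 ]]
```

carry_out(
  commands=[
    {"dp": [0,-0.0022,-0.0123],"rotation": [0,0,0],"jaw": 0},
    {"dp": [0,-0.0022,-0.0123],"rotation": [0,0,0],"jaw": 0},
    {"dp": [0,-0.0022,-0.0123],"rotation": [0,0,0],"jaw": 0},
    {"dp": [0,-0.0022,-0.0123],"rotation": [0,0,0],"jaw": 0},
    {"dp": [0,0.0197,-0.0035],"rotation": [0,0,0],"jaw": 0},
    {"dp": [0,0.0197,-0.0035],"rotation": [0,0,0],"jaw": 0},
    {"dp": [0,0.0197,-0.0035],"rotation": [0,0,0],"jaw": 0},
    {"dp": [0,0.0197,-0.0035],"rotation": [0,0,0],"jaw": 0},
    {"dp": [0,0.0197,-0.0035],"rotation": [0,0,0],"jaw": 0},
    {"dp": [0,0,0],"rotation": [0,0,0],"jaw": 0},
  ],
)

```text
time: 17.75
tcp_pos: [0.5165, -0.2507, 0.101]
tool_rot: [-170.0, 0.1, -2.9]
ft_force: [-0.4, -0.5, -0.0]
grip_width: 0.0004
grip_force: 0.0
```

Run:
```python
from rig import env;from h import *;import pickle
np.set_printoptions(precision=4,suppress=True)
s=env.read_state();print(s["time"],s["tcp_pos"],s["tool_rot"],s["ft_force"])
w=env.get_image("wrist");t=env.get_image("top");pickle.dump((s,w,t),open("w6.pkl","wb"))
f=lambda i,z:cv2.resize(i,z,interpolation=cv2.INTER_CUBIC)
cv2.imwrite("pics/c6.png",np.hstack([f(w["img"],(400,300)),f(t["img"][140:290,150:350],(400,300))]))
```

```text
17.75 [ 0.5165 -0.2507  0.101 ] [-169.9953    0.104    -2.8568] [-0.4471 -0.531  -0.0088]
```

View pics/c6.png

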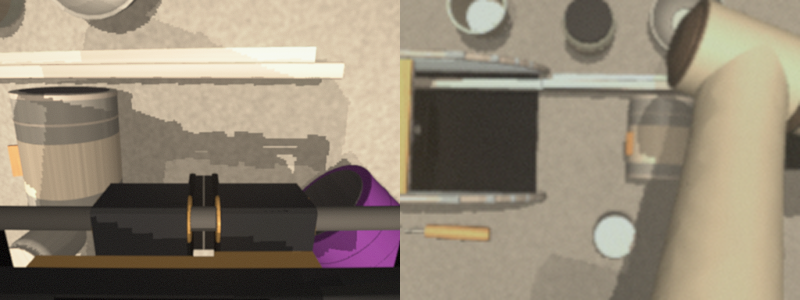

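```bash
cat > tin.py <<'E'
from h import *
def tin(W,l,r,row,x0=.575):
    # extremes of +x rim at z~.045+: intersect with vertical plane store-x const through rim
    c,v=ray(W,[[l,row],[r,row]]);return onz(W,[[l,row],[r,row]],.055)
E
python3 - <<'E'
from tin import *;import pickle
np.set_printoptions(precision=4,suppress=True)
s,w,t=pickle.load(open("w6.pkl","rb"));W=wcam(s,w)
print(tin(W,13,151,132),onz(t,[[263.5,209],[264,189],[263.5,230]],.05))
for yc in(-.14,-.12,-.1,-.08):print(yc,proj(W,[[.576,yc-.045,.045],[.576,yc+.045,.045],[.576,yc,.09],[.47,yc-.045,.045]]).round().tolist())
# fingertip: where would TCP+11 / TCP-4 project at x=+-9.5
M=np.array(w["mount"]);
for z in(.011,-.004,-.019):
    P=np.array([[.0095,.0,z],[-.0095,0,z]])-M[:3,3];C=P@M[:3,:3];print(z,cv2.projectPoints(C,np.zeros(3),np.zeros(3),np.array(w["K"]),np.array(w["dist_coeffs"]))[0].reshape(-1,2))
E
```

```text
[[ 0.5715 -0.0579  0.055 ]
 [ 0.5682 -0.1687  0.055 ]] [[ 0.5256 -0.0666  0.05  ]
 [ 0.5805 -0.0697  0.05  ]
 [ 0.4686 -0.0648  0.05  ]]
-0.14 [[178.0, 118.0], [65.0, 123.0], [77.0, 128.0], [194.0, 257.0]]
-0.12 [[151.0, 119.0], [42.0, 124.0], [48.0, 129.0], [170.0, 256.0]]
-0.1 [[126.0, 120.0], [19.0, 125.0], [20.0, 130.0], [146.0, 255.0]]
-0.08 [[101.0, 121.0], [-2.0, 125.0], [-6.0, 131.0], [123.0, 254.0]]
0.011 [[261.8167 209.5922]
 [261.7464 239.9629]]
-0.004 [[261.9344 219.3215]
 [261.8552 251.7258]]
-0.019 [[262.0722 230.7109]
 [261.9819 265.4271]]
```

carry_out(
  commands=[
    {"dp": [0.001,-0.0197,0.0035],"rotation": [0,0,0],"jaw": 0},
    {"dp": [0.001,-0.0197,0.0035],"rotation": [0,0,0],"jaw": 0},
    {"dp": [0,0.0032,0.018],"rotation": [0,0,0],"jaw": 0},
    {"dp": [0,0.0032,0.018],"rotation": [0,0,0],"jaw": 0},
    {"dp": [0,0.0032,0.018],"rotation": [0,0,0],"jaw": 0},
    {"dp": [0,0.0032,0.018],"rotation": [0,0,0],"jaw": 0},
    {"dp": [0,0,0],"rotation": [0,0,0],"jaw": 0},
  ],
)

```text
time: 18.55
tcp_pos: [0.5186, -0.2078, 0.0262]
tool_rot: [-169.9, 0.4, -2.7]
ft_force: [-1.0, -0.2, 0.5]
grip_width: 0.0007
grip_force: 0.0
```

carry_out(
  commands=[
    {"dp": [0,-0.0079,0.0014],"rotation": [0,0,0],"jaw": 0},
    {"dp": [0,-0.0079,0.0014],"rotation": [0,0,0],"jaw": 0},
    {"dp": [0,-0.0059,0.001],"rotation": [0,0,0],"jaw": 0},
    {"dp": [0,-0.0059,0.001],"rotation": [0,0,0],"jaw": 0},
    {"dp": [0,-0.0039,0.0007],"rotation": [0,0,0],"jaw": 0},
    {"dp": [0,-0.0039,0.0007],"rotation": [0,0,0],"jaw": 0},
  ],
)

```text
time: 19.15
tcp_pos: [0.5225, -0.1733, 0.0291]
tool_rot: [-170.0, -0.0, -2.7]
ft_force: [-0.3, 0.1, -0.3]
grip_width: 0.0003
grip_force: 0.0
```

carry_out(
  commands=[
    {"dp": [-0.0005,-0.004,0.0008],"rotation": [0,0,0],"jaw": 0},
    {"dp": [-0.0005,-0.004,0.0008],"rotation": [0,0,0],"jaw": 0},
    {"dp": [-0.0005,-0.004,0.0008],"rotation": [0,0,0],"jaw": 0},
    {"dp": [0,-0.004,0.0007],"rotation": [0,0,0],"jaw": 0},
    {"dp": [0,-0.004,0.0007],"rotation": [0,0,0],"jaw": 0},
    {"dp": [0,-0.004,0.0007],"rotation": [0,0,0],"jaw": 0},
  ],
)

```text
time: 19.75
tcp_pos: [0.5219, -0.1489, 0.0284]
tool_rot: [-170.0, 0.0, -2.8]
ft_force: [-0.2, -0.1, -0.3]
grip_width: -0.0
grip_force: 0.0
```

```bash
cat > edge.py <<'E'
from rig import env;from tin import *
np.set_printoptions(precision=4,suppress=True)
s=env.read_state();w=env.get_image("wrist");W=wcam(s,w)
print(s["time"],s["tcp_pos"],s["tool_rot"],s["ft_force"])
# column intensity edges along the predicted rim row
import sys
for yc in np.arange(-.14,.2,.02):
    x=.576+.049*(yc+.13)
    p=proj(W,[[x,yc-.045,.045],[x,yc+.045,.045]]);print(round(yc,2),p.round().tolist(),end=' ')
print()
for r in(120,135,150,165):
    g=cv2.GaussianBlur(w["img"],(3,3),0)[r].astype(int);print(r,[g[c].tolist() for c in range(0,440,20)])
E
python3 - <<'E'
from rig import env
s=env.read_state();print(s["tcp_pos"],s["ft_force"])
E
```

```text
[ 0.52193466 -0.14891357  0.0284491 ] [-0.2132851  -0.14996429 -0.28336937]
```

carry_out(
  commands=[
    {"dp": [0,-0.004,0.0007],"rotation": [0,0,0],"jaw": 0},
    {"dp": [0,-0.004,0.0007],"rotation": [0,0,0],"jaw": 0},
    {"dp": [0,-0.004,0.0007],"rotation": [0,0,0],"jaw": 0},
    {"dp": [0,-0.004,0.0007],"rotation": [0,0,0],"jaw": 0},
    {"dp": [0,-0.004,0.0007],"rotation": [0,0,0],"jaw": 0},
    {"dp": [0,-0.004,0.0007],"rotation": [0,0,0],"jaw": 0},
  ],
)

```text
time: 20.35
tcp_pos: [0.5232, -0.1246, 0.0285]
tool_rot: [-170.0, -0.0, -2.8]
ft_force: [0.5, -1.1, 0.1]
grip_width: 0.0004
grip_force: 0.1
```

```bash
python3 edge.py | cut -c1-1500
```

```text
20.35 [ 0.5232 -0.1246  0.0285] [-170.0005   -0.0015   -2.7569] [ 0.5106 -1.1239  0.0621]
-0.14 [[387.0, 140.0], [190.0, 144.0]] -0.12 [[340.0, 139.0], [151.0, 143.0]] -0.1 [[295.0, 137.0], [114.0, 142.0]] -0.08 [[251.0, 136.0], [79.0, 141.0]] -0.06 [[209.0, 135.0], [45.0, 140.0]] -0.04 [[170.0, 134.0], [12.0, 139.0]] -0.02 [[131.0, 133.0], [-19.0, 138.0]] 0.0 [[95.0, 132.0], [-48.0, 137.0]] 0.02 [[60.0, 132.0], [-76.0, 136.0]] 0.04 [[27.0, 131.0], [-103.0, 136.0]] 0.06 [[-5.0, 130.0], [-129.0, 135.0]] 0.08 [[-36.0, 129.0], [-154.0, 134.0]] 0.1 [[-65.0, 129.0], [-177.0, 134.0]] 0.12 [[-93.0, 128.0], [-200.0, 133.0]] 0.14 [[-119.0, 128.0], [-221.0, 133.0]] 0.16 [[-144.0, 127.0], [-242.0, 132.0]] 0.18 [[-168.0, 127.0], [-261.0, 132.0]] 
120 [[168, 195, 213], [169, 196, 214], [150, 174, 190], [153, 178, 194], [148, 172, 188], [108, 126, 138], [71, 82, 89], [54, 60, 66], [53, 60, 66], [65, 73, 80], [106, 122, 134], [141, 163, 178], [155, 180, 197], [162, 187, 204], [149, 173, 189], [152, 176, 193], [150, 174, 190], [155, 179, 196], [147, 172, 187], [153, 176, 194], [150, 173, 190], [115,
[... 410 characters left out ...]
219], [153, 176, 193], [183, 213, 231], [195, 224, 240], [202, 229, 243], [197, 225, 241], [185, 216, 233], [175, 204, 225], [155, 181, 202], [119, 136, 148], [84, 96, 103], [153, 177, 194], [152, 177, 193], [155, 179, 196], [151, 175, 192], [158, 183, 201], [157, 181, 199], [151, 175, 191], [152, 175, 193], [155, 180, 197]]
165 [[26, 30, 34], [171, 198, 217], [116, 133, 147], [145, 165, 179], [156, 178, 192], [161, 184, 199], [165, 187, 203], [161, 185, 200], [157, 179, 193], [145, 166, 179], [133, 151, 164], [118, 134, 146], [82, 94, 101], [152, 176, 192], [149, 172, 188], [154, 179, 195], [155, 179, 196], [155, 180, 196], [156, 179, 196], [156, 180, 197], [154, 178, 194], [153, 177, 193]]
```

carry_out(
  commands=[
    {"dp": [0,-0.0049,0.0009],"rotation": [0,0,0],"jaw": 0},
    {"dp": [0,-0.0049,0.0009],"rotation": [0,0,0],"jaw": 0},
    {"dp": [0,-0.0049,0.0009],"rotation": [0,0,0],"jaw": 0},
    {"dp": [0,-0.0049,0.0009],"rotation": [0,0,0],"jaw": 0},
    {"dp": [0,-0.0049,0.0009],"rotation": [0,0,0],"jaw": 0},
    {"dp": [0,-0.0049,0.0009],"rotation": [0,0,0],"jaw": 0},
    {"dp": [0,-0.0049,0.0009],"rotation": [0,0,0],"jaw": 0},
    {"dp": [0,-0.0049,0.0009],"rotation": [0,0,0],"jaw": 0},
  ],
)

```text
time: 21.2
tcp_pos: [0.5251, -0.0847, 0.0283]
tool_rot: [-170.0, 0.0, -2.8]
ft_force: [-0.2, -0.1, -0.3]
grip_width: 0.0006
grip_force: 0.1
```

```bash
cat > edge.py <<'E'
from rig import env;from h import *
np.set_printoptions(precision=4,suppress=True)
s=env.read_state();w=env.get_image("wrist");W=wcam(s,w)
print(s["time"],s["tcp_pos"],s["tool_rot"],s["ft_force"])
ys=np.arange(-.12,.22,.02);print([(round(float(y),2),proj(W,[[.576+.049*(y+.13),y-.045,.045],[.576+.049*(y+.13),y+.045,.045],[.576+.049*(y+.13),y,.09]]).round().astype(int).tolist()) for y in ys if abs(y-.06-s["tcp_pos"][1])<.05])
g=cv2.GaussianBlur(cv2.cvtColor(w["img"],cv2.COLOR_BGR2GRAY),(3,3),0)
for r in(105,115,125,135,145,155,165,180):print(r,g[r,0:330:10].tolist())
E
python3 edge.py
```

```text
21.2 [ 0.5251 -0.0847  0.0283] [-169.9984    0.0026   -2.7562] [-0.1986 -0.0728 -0.3316]
[(-0.06, [[294, 137], [114, 142], [156, 158]]), (-0.04, [[251, 136], [78, 141], [104, 156]]), (-0.02, [[209, 135], [44, 140], [56, 155]]), (0.0, [[169, 134], [12, 139], [10, 153]]), (0.02, [[131, 133], [-19, 138], [-32, 151]])]
105 [185, 175, 177, 182, 187, 188, 189, 190, 190, 175, 190, 192, 193, 193, 194, 196, 196, 189, 200, 209, 204, 221, 223, 224, 221, 222, 222, 221, 223, 227, 227, 228, 228]
115 [39, 38, 37, 37, 31, 178, 139, 149, 157, 166, 123, 128, 130, 133, 133, 153, 100, 102, 107, 130, 160, 156, 113, 114, 122, 122, 141, 139, 116, 121, 118, 120, 123]
125 [38, 38, 38, 36, 34, 114, 83, 45, 44, 43, 42, 44, 44, 43, 45, 45, 46, 46, 48, 48, 51, 54, 56, 70, 101, 170, 173, 179, 181, 176, 180, 177, 175]
135 [38, 39, 39, 39, 47, 186, 140, 100, 87, 83, 84, 84, 83, 85, 81, 80, 79, 79, 81, 86, 91, 102, 122, 137, 114, 117, 157, 177, 175, 173, 176, 176, 173]
145 [38, 38, 41, 40, 34, 159, 207, 215, 218, 219, 223, 226, 228, 227, 225, 224, 209, 201, 193, 191, 179, 168, 148, 121, 92, 116, 179, 180, 172, 173, 181, 180, 179]
155 [37, 38, 40, 41, 37, 152, 173, 173, 176, 176, 182, 183, 191, 194, 189, 183, 175, 170, 164, 156, 152, 141, 131, 119, 93, 112, 177, 175, 171, 169, 176, 175, 174]
165 [38, 38, 39, 40, 35, 146, 172, 171, 175, 175, 183, 182, 191, 193, 187, 182, 174, 169, 164, 155, 152, 142, 131, 119, 91, 111, 168, 172, 178, 183, 183, 181, 174]
180 [40, 38, 38, 40, 39, 112, 167, 169, 174, 175, 184, 181, 191, 190, 184, 180, 174, 167, 164, 156, 152, 143, 131, 118, 101, 110, 123, 171, 168, 175, 172, 177, 176]
```

carry_out(
  commands=[
    {"dp": [0,-0.0049,0.0009],"rotation": [0,0,0],"jaw": 0},
    {"dp": [0,-0.0049,0.0009],"rotation": [0,0,0],"jaw": 0},
    {"dp": [0,-0.0049,0.0009],"rotation": [0,0,0],"jaw": 0},
    {"dp": [0,-0.0049,0.0009],"rotation": [0,0,0],"jaw": 0},
    {"dp": [0,-0.0049,0.0009],"rotation": [0,0,0],"jaw": 0},
    {"dp": [0,-0.0049,0.0009],"rotation": [0,0,0],"jaw": 0},
    {"dp": [0,-0.0049,0.0009],"rotation": [0,0,0],"jaw": 0},
    {"dp": [0,-0.0049,0.0009],"rotation": [0,0,0],"jaw": 0},
    {"dp": [0,-0.0049,0.0009],"rotation": [0,0,0],"jaw": 0},
    {"dp": [0,-0.0049,0.0009],"rotation": [0,0,0],"jaw": 0},
    {"dp": [0,0,0],"rotation": [0,0,0],"jaw": 0},
  ],
)

```text
time: 22.35
tcp_pos: [0.5275, -0.0348, 0.0279]
tool_rot: [-170.0, -0.0, -2.7]
ft_force: [-0.3, 0.3, 1.3]
grip_width: 0.0006
grip_force: 0.0
```

```bash
python3 edge.py
```

```text
22.35 [ 0.5275 -0.0348  0.0279] [-169.995    -0.004    -2.7141] [-0.2882  0.3036  1.3123]
[(-0.02, [[317, 138], [132, 142], [182, 159]]), (0.0, [[272, 137], [95, 141], [129, 157]]), (0.02, [[230, 136], [61, 140], [79, 155]]), (0.04, [[189, 135], [27, 139], [32, 154]]), (0.06, [[149, 134], [-4, 138], [-12, 152]])]
105 [212, 211, 219, 217, 224, 226, 213, 217, 216, 212, 217, 206, 210, 220, 220, 221, 223, 220, 223, 222, 217, 223, 225, 226, 227, 228, 227, 229, 228, 229, 231, 231, 231]
115 [38, 39, 39, 39, 34, 35, 35, 41, 44, 42, 44, 43, 51, 49, 47, 48, 48, 52, 61, 75, 91, 111, 137, 157, 117, 115, 121, 124, 124, 139, 121, 121, 122]
125 [38, 39, 39, 56, 85, 87, 59, 47, 45, 44, 44, 44, 45, 44, 45, 45, 46, 47, 47, 50, 52, 57, 81, 94, 117, 180, 186, 187, 178, 183, 181, 180, 177]
135 [38, 39, 39, 41, 196, 205, 207, 214, 204, 193, 189, 184, 179, 174, 169, 184, 188, 179, 180, 177, 169, 156, 140, 119, 116, 153, 184, 176, 182, 178, 178, 176, 181]
145 [38, 40, 38, 39, 159, 174, 166, 194, 202, 215, 212, 217, 222, 219, 211, 201, 190, 177, 161, 147, 139, 130, 112, 95, 113, 169, 186, 179, 178, 176, 180, 176, 179]
155 [37, 39, 39, 39, 156, 174, 178, 184, 179, 191, 189, 187, 194, 193, 182, 170, 163, 158, 150, 143, 139, 130, 113, 94, 115, 140, 180, 182, 181, 176, 178, 176, 183]
165 [39, 38, 39, 39, 146, 172, 179, 184, 177, 192, 189, 186, 192, 192, 182, 171, 164, 157, 151, 144, 139, 131, 112, 93, 118, 138, 175, 186, 178, 176, 175, 183, 178]
180 [38, 38, 39, 39, 116, 165, 179, 180, 175, 190, 187, 185, 188, 190, 181, 171, 164, 158, 152, 144, 139, 130, 112, 114, 114, 137, 139, 138, 155, 180, 137, 170, 180]
```

carry_out(
  commands=[
    {"dp": [0,0.0049,-0.0009],"rotation": [0,0,0],"jaw": 0},
    {"dp": [0.008,0,0],"rotation": [0,0,0],"jaw": 0},
    {"dp": [0,0,0],"rotation": [4,0,0],"jaw": 0},
    {"dp": [0,0,0],"rotation": [4,0,0],"jaw": 0},
    {"dp": [0,-0.0038,0.0012],"rotation": [0,0,0],"jaw": 0},
    {"dp": [0,-0.0038,0.0012],"rotation": [0,0,0],"jaw": 0},
    {"dp": [0,-0.0038,0.0012],"rotation": [0,0,0],"jaw": 0},
    {"dp": [0,-0.0038,0.0012],"rotation": [0,0,0],"jaw": 0},
    {"dp": [0,-0.0038,0.0012],"rotation": [0,0,0],"jaw": 0},
    {"dp": [0,-0.0038,0.0012],"rotation": [0,0,0],"jaw": 0},
  ],
)

```text
time: 23.4
tcp_pos: [0.5363, -0.016, 0.0283]
tool_rot: [-162.0, -0.0, -2.7]
ft_force: [-0.2, 0.3, 0.7]
grip_width: 0.0003
grip_force: 0.0
```

carry_out(
  commands=[
    {"dp": [0,-0.0038,0.0012],"rotation": [0,0,0],"jaw": 0},
    {"dp": [0,-0.0038,0.0012],"rotation": [0,0,0],"jaw": 0},
    {"dp": [0,-0.0038,0.0012],"rotation": [0,0,0],"jaw": 0},
    {"dp": [0,-0.0038,0.0012],"rotation": [0,0,0],"jaw": 0},
  ],
)

```text
time: 23.8
tcp_pos: [0.5376, -0.0014, 0.0285]
tool_rot: [-162.1, -0.1, -2.7]
ft_force: [0.9, -4.8, 2.3]
grip_width: 0.0005
grip_force: 2.2
```

```bash
python3 edge.py
```

```text
23.8 [ 0.5376 -0.0014  0.0285] [-162.0721   -0.0628   -2.7329] [ 0.8567 -4.7814  2.3458]
[(0.02, [[297, 157], [130, 155], [152, 178]]), (0.04, [[254, 154], [100, 152], [108, 174]]), (0.06, [[215, 152], [71, 150], [68, 170]]), (0.08, [[179, 149], [45, 148], [31, 167]]), (0.1, [[145, 147], [20, 147], [-2, 163]])]
105 [233, 233, 234, 234, 234, 234, 235, 220, 220, 220, 221, 221, 221, 221, 224, 224, 223, 223, 223, 223, 223, 222, 221, 221, 220, 219, 219, 218, 218, 217, 216, 215, 215]
115 [233, 233, 234, 234, 235, 235, 236, 220, 220, 221, 221, 222, 222, 214, 222, 223, 222, 224, 223, 223, 223, 224, 223, 224, 224, 223, 223, 223, 223, 223, 224, 224, 224]
125 [23, 36, 40, 40, 41, 40, 39, 40, 40, 41, 41, 42, 37, 84, 161, 173, 182, 192, 179, 199, 209, 211, 213, 217, 217, 219, 220, 221, 221, 221, 221, 222, 221]
135 [23, 28, 38, 40, 40, 40, 49, 90, 49, 47, 47, 47, 47, 48, 47, 49, 48, 48, 50, 51, 54, 56, 59, 60, 98, 121, 149, 178, 187, 188, 163, 164, 174]
145 [23, 22, 37, 42, 41, 41, 193, 120, 91, 90, 88, 80, 71, 68, 65, 64, 65, 69, 75, 78, 85, 95, 111, 132, 124, 116, 121, 174, 187, 183, 185, 183, 187]
155 [21, 24, 36, 41, 42, 40, 127, 207, 216, 220, 221, 223, 227, 231, 226, 220, 217, 205, 202, 196, 189, 170, 154, 122, 98, 119, 115, 191, 186, 189, 185, 190, 184]
165 [24, 24, 26, 42, 41, 40, 68, 173, 186, 182, 182, 183, 186, 191, 190, 186, 177, 170, 169, 160, 147, 139, 132, 120, 97, 117, 116, 180, 181, 186, 188, 184, 188]
180 [42, 29, 24, 42, 41, 41, 38, 173, 186, 184, 183, 182, 185, 188, 189, 185, 177, 168, 169, 160, 147, 139, 131, 119, 97, 116, 118, 164, 170, 170, 186, 181, 182]
```

carry_out(
  commands=[
    {"dp": [0,-0.0029,0.0006],"rotation": [0,0,0],"jaw": 0},
    {"dp": [0,-0.0029,0.0006],"rotation": [0,0,0],"jaw": 0},
    {"dp": [0,-0.0029,0.0006],"rotation": [0,0,0],"jaw": 0},
    {"dp": [0,-0.0029,0.0006],"rotation": [0,0,0],"jaw": 0},
    {"dp": [0,-0.0029,0.0006],"rotation": [0,0,0],"jaw": 0},
  ],
)

```text
time: 24.35
tcp_pos: [0.5393, 0.0115, 0.0314]
tool_rot: [-162.1, -0.2, -2.8]
ft_force: [-0.1, -1.1, 0.5]
grip_width: 0.0006
grip_force: 0.5
```

carry_out(
  commands=[
    {"dp": [0,-0.0029,0.0006],"rotation": [0,0,0],"jaw": 0},
    {"dp": [0,-0.0029,0.0006],"rotation": [0,0,0],"jaw": 0},
    {"dp": [0,-0.0029,0.0006],"rotation": [0,0,0],"jaw": 0},
    {"dp": [0,-0.0029,0.0009],"rotation": [0,0,0],"jaw": 0},
    {"dp": [0,-0.0029,0.0009],"rotation": [0,0,0],"jaw": 0},
  ],
)

```text
time: 24.85
tcp_pos: [0.5384, 0.0292, 0.0307]
tool_rot: [-162.0, 0.0, -2.7]
ft_force: [0.5, -0.6, -0.1]
grip_width: 0.0005
grip_force: 0.0
```

carry_out(
  commands=[
    {"dp": [0,-0.0029,0.0009],"rotation": [0,0,0],"jaw": 0},
    {"dp": [0,-0.0029,0.0009],"rotation": [0,0,0],"jaw": 0},
    {"dp": [0,-0.0029,0.0009],"rotation": [0,0,0],"jaw": 0},
    {"dp": [0,-0.0029,0.0009],"rotation": [0,0,0],"jaw": 0},
    {"dp": [0,-0.0029,0.0009],"rotation": [0,0,0],"jaw": 0},
    {"dp": [0,-0.0029,0.0009],"rotation": [0,0,0],"jaw": 0},
    {"dp": [0,-0.0029,0.0009],"rotation": [0,0,0],"jaw": 0},
    {"dp": [0,-0.0029,0.0009],"rotation": [0,0,0],"jaw": 0},
  ],
)

```text
time: 25.65
tcp_pos: [0.5397, 0.0531, 0.0313]
tool_rot: [-162.0, 0.0, -2.8]
ft_force: [0.4, -0.5, -0.5]
grip_width: 0.0004
grip_force: 0.1
```

```bash
python3 edge.py
```

```text
25.65 [0.5397 0.0531 0.0313] [-162.001     0.0045   -2.7607] [ 0.4061 -0.4607 -0.5266]
[(0.08, [[286, 154], [125, 152], [143, 174]]), (0.1, [[245, 151], [95, 150], [101, 170]]), (0.12, [[207, 149], [68, 148], [62, 166]]), (0.14, [[172, 147], [42, 146], [27, 163]]), (0.16, [[139, 145], [17, 145], [-5, 160]])]
105 [131, 187, 215, 228, 229, 232, 232, 232, 216, 216, 215, 217, 217, 217, 218, 218, 218, 219, 220, 221, 221, 222, 222, 223, 214, 224, 224, 223, 238, 238, 237, 237, 236]
115 [132, 183, 230, 230, 230, 232, 232, 232, 216, 217, 216, 217, 218, 217, 218, 218, 219, 219, 220, 220, 221, 222, 221, 222, 214, 222, 223, 223, 223, 223, 224, 240, 239]
125 [24, 22, 22, 22, 21, 22, 22, 35, 40, 39, 40, 42, 43, 40, 41, 42, 47, 49, 53, 63, 73, 89, 106, 122, 141, 206, 208, 211, 214, 215, 216, 218, 219]
135 [19, 20, 24, 22, 21, 22, 59, 88, 45, 45, 46, 45, 45, 45, 45, 46, 46, 48, 48, 49, 52, 51, 56, 89, 95, 46, 77, 184, 175, 184, 175, 179, 178]
145 [22, 22, 21, 22, 23, 21, 190, 143, 99, 85, 85, 88, 88, 87, 89, 89, 91, 100, 122, 147, 166, 167, 153, 132, 105, 44, 76, 176, 177, 185, 183, 182, 179]
155 [21, 21, 21, 17, 16, 18, 161, 201, 219, 215, 220, 225, 227, 224, 223, 216, 218, 203, 189, 175, 151, 137, 122, 108, 90, 42, 71, 174, 182, 182, 181, 182, 183]
165 [18, 15, 16, 15, 15, 15, 147, 175, 174, 181, 184, 189, 191, 183, 185, 182, 170, 160, 158, 157, 145, 137, 123, 108, 90, 40, 72, 175, 180, 182, 183, 169, 180]
180 [16, 17, 17, 16, 15, 17, 74, 168, 175, 181, 182, 187, 189, 183, 183, 181, 172, 161, 158, 158, 146, 138, 124, 109, 90, 37, 67, 137, 158, 162, 170, 184, 181]
```

carry_out(
  commands=[
    {"dp": [0,-0.0024,0.0008],"rotation": [0,0,0],"jaw": 0},
    {"dp": [0,-0.0024,0.0008],"rotation": [0,0,0],"jaw": 0},
    {"dp": [0,-0.0024,0.0008],"rotation": [0,0,0],"jaw": 0},
    {"dp": [0,-0.0024,0.0008],"rotation": [0,0,0],"jaw": 0},
    {"dp": [0,-0.0024,0.0008],"rotation": [0,0,0],"jaw": 0},
    {"dp": [0,-0.0024,0.0008],"rotation": [0,0,0],"jaw": 0},
    {"dp": [0,-0.0024,0.0008],"rotation": [0,0,0],"jaw": 0},
    {"dp": [0,-0.0024,0.0008],"rotation": [0,0,0],"jaw": 0},
    {"dp": [0,-0.0024,0.0008],"rotation": [0,0,0],"jaw": 0},
    {"dp": [0,-0.0024,0.0008],"rotation": [0,0,0],"jaw": 0},
  ],
)

```text
time: 26.7
tcp_pos: [0.541, 0.0784, 0.0311]
tool_rot: [-162.0, 0.0, -2.8]
ft_force: [-0.3, -0.1, -0.4]
grip_width: 0.0005
grip_force: 0.1
```

carry_out(
  commands=[
    {"dp": [0,-0.0019,0.0006],"rotation": [0,0,0],"jaw": 0},
    {"dp": [0,-0.0019,0.0006],"rotation": [0,0,0],"jaw": 0},
    {"dp": [0,-0.0019,0.0006],"rotation": [0,0,0],"jaw": 0},
    {"dp": [0,-0.0019,0.0006],"rotation": [0,0,0],"jaw": 0},
  ],
)

```text
time: 27.1
tcp_pos: [0.5413, 0.0863, 0.0312]
tool_rot: [-162.0, -0.0, -2.8]
ft_force: [1.3, -0.0, -0.2]
grip_width: 0.0005
grip_force: 0.1
```

carry_out(
  commands=[
    {"dp": [0,-0.0019,0.0006],"rotation": [0,0,0],"jaw": 0},
    {"dp": [0,-0.0019,0.0006],"rotation": [0,0,0],"jaw": 0},
    {"dp": [0,-0.0019,0.0006],"rotation": [0,0,0],"jaw": 0},
  ],
)

```text
time: 27.4
tcp_pos: [0.5416, 0.0923, 0.0312]
tool_rot: [-162.0, -0.0, -2.8]
ft_force: [0.3, -0.3, 0.5]
grip_width: 0.0002
grip_force: 0.1
```

carry_out(
  commands=[
    {"dp": [0,-0.0019,0.0006],"rotation": [0,0,0],"jaw": 0},
    {"dp": [0,-0.0019,0.0006],"rotation": [0,0,0],"jaw": 0},
    {"dp": [0,-0.0019,0.0006],"rotation": [0,0,0],"jaw": 0},
  ],
)

```text
time: 27.7
tcp_pos: [0.5419, 0.0982, 0.0312]
tool_rot: [-162.0, 0.0, -2.8]
ft_force: [0.3, 0.0, -0.1]
grip_width: 0.0004
grip_force: 0.1
```

carry_out(
  commands=[
    {"dp": [0,-0.0019,0.0006],"rotation": [0,0,0],"jaw": 0},
    {"dp": [0,-0.0019,0.0006],"rotation": [0,0,0],"jaw": 0},
    {"dp": [0,-0.0019,0.0006],"rotation": [0,0,0],"jaw": 0},
  ],
)

```text
time: 28.0
tcp_pos: [0.5422, 0.1042, 0.0313]
tool_rot: [-162.0, -0.0, -2.8]
ft_force: [0.4, -0.3, -0.0]
grip_width: 0.0003
grip_force: 0.1
```

carry_out(
  commands=[
    {"dp": [0,-0.0019,0.0006],"rotation": [0,0,0],"jaw": 0},
    {"dp": [0,-0.0019,0.0006],"rotation": [0,0,0],"jaw": 0},
    {"dp": [0,-0.0019,0.0006],"rotation": [0,0,0],"jaw": 0},
  ],
)

```text
time: 28.3
tcp_pos: [0.5425, 0.1097, 0.0314]
tool_rot: [-162.0, -0.0, -2.7]
ft_force: [-0.5, -5.2, 2.4]
grip_width: 0.0004
grip_force: 2.3
```

```bash
python3 edge.py
```

```text
28.3 [0.5425 0.1097 0.0314] [-162.0446   -0.0041   -2.7251] [-0.4534 -5.2333  2.415 ]
[(0.12, [[322, 156], [151, 154], [182, 177]]), (0.14, [[279, 153], [120, 152], [136, 173]]), (0.16, [[239, 151], [91, 150], [95, 169]]), (0.18, [[201, 149], [63, 148], [57, 166]]), (0.2, [[166, 147], [38, 146], [22, 163]])]
105 [101, 123, 127, 126, 126, 127, 127, 127, 127, 145, 197, 199, 220, 222, 228, 228, 228, 229, 229, 230, 231, 231, 232, 233, 232, 233, 233, 234, 235, 236, 237, 239, 238]
115 [97, 108, 126, 128, 128, 127, 128, 128, 128, 206, 226, 226, 226, 227, 228, 228, 228, 229, 229, 231, 230, 231, 232, 233, 233, 233, 233, 234, 235, 235, 237, 238, 239]
125 [103, 102, 61, 19, 19, 19, 20, 20, 19, 18, 19, 24, 27, 33, 39, 41, 46, 50, 54, 77, 90, 102, 130, 152, 158, 167, 188, 198, 221, 235, 236, 238, 239]
135 [103, 102, 95, 19, 20, 21, 49, 84, 42, 41, 41, 42, 42, 43, 43, 42, 44, 44, 45, 47, 49, 51, 55, 84, 91, 41, 43, 51, 51, 51, 51, 52, 53]
145 [102, 101, 101, 20, 18, 20, 181, 135, 98, 86, 85, 85, 83, 87, 85, 87, 86, 97, 111, 136, 154, 155, 145, 132, 101, 39, 38, 47, 47, 48, 47, 50, 49]
155 [105, 104, 108, 21, 19, 22, 146, 189, 203, 216, 210, 219, 221, 221, 221, 214, 205, 195, 184, 166, 148, 130, 118, 106, 85, 37, 36, 44, 44, 44, 43, 46, 46]
165 [105, 105, 100, 22, 21, 20, 121, 162, 169, 172, 170, 179, 180, 176, 178, 170, 164, 158, 151, 145, 140, 131, 118, 106, 84, 32, 32, 41, 40, 39, 41, 42, 43]
180 [53, 53, 53, 53, 48, 25, 33, 161, 169, 168, 172, 179, 179, 176, 176, 169, 165, 159, 152, 146, 140, 132, 118, 107, 85, 32, 29, 38, 37, 37, 37, 38, 39]
```

carry_out(
  commands=[
    {"dp": [0,-0.001,0.0003],"rotation": [0,0,0],"jaw": 0},
    {"dp": [0,-0.001,0.0003],"rotation": [0,0,0],"jaw": 0},
    {"dp": [0,-0.001,0.0003],"rotation": [0,0,0],"jaw": 0},
    {"dp": [0,0,0],"rotation": [0,0,0],"jaw": 0},
  ],
)

```text
time: 28.75
tcp_pos: [0.5428, 0.1119, 0.0318]
tool_rot: [-162.1, -0.0, -2.7]
ft_force: [-0.3, -5.6, 3.3]
grip_width: 0.0003
grip_force: 3.0
```

carry_out(
  commands=[
    {"dp": [0,-0.001,0.0003],"rotation": [0,0,0],"jaw": 0},
    {"dp": [0,-0.001,0.0003],"rotation": [0,0,0],"jaw": 0},
    {"dp": [0,0,0],"rotation": [0,0,0],"jaw": 0},
  ],
)

```text
time: 29.05
tcp_pos: [0.5428, 0.1136, 0.0318]
tool_rot: [-162.1, -0.0, -2.7]
ft_force: [0.1, -8.0, 4.0]
grip_width: 0.0006
grip_force: 3.6
```

carry_out(
  commands=[
    {"dp": [0,-0.001,0.0003],"rotation": [0,0,0],"jaw": 0},
    {"dp": [0,-0.0006,0.0002],"rotation": [0,0,0],"jaw": 0},
    {"dp": [0,0,0],"rotation": [0,0,0],"jaw": 0},
    {"dp": [0,0,0],"rotation": [0,0,0],"jaw": 0},
    {"dp": [0,0,0],"rotation": [0,0,0],"jaw": 0},
    {"dp": [0,0,0],"rotation": [0,0,0],"jaw": 0},
  ],
)

```text
time: 29.65
tcp_pos: [0.5429, 0.1149, 0.0318]
tool_rot: [-162.1, -0.0, -2.7]
ft_force: [-0.1, -8.1, 4.8]
grip_width: 0.0003
grip_force: 4.1
```

carry_out(
  commands=[
    {"dp": [0,-0.001,0.0003],"rotation": [0,0,0],"jaw": 0},
    {"dp": [0,-0.001,0.0003],"rotation": [0,0,0],"jaw": 0},
    {"dp": [0,0,0],"rotation": [0,0,0],"jaw": 0},
    {"dp": [0,0,0],"rotation": [0,0,0],"jaw": 0},
    {"dp": [0,0,0],"rotation": [0,0,0],"jaw": 0},
  ],
)

```text
time: 30.15
tcp_pos: [0.543, 0.1166, 0.0318]
tool_rot: [-162.2, -0.0, -2.7]
ft_force: [-0.7, -10.1, 3.5]
grip_width: -0.0001
grip_force: 4.7
```

carry_out(
  commands=[
    {"dp": [0,0.001,-0.0003],"rotation": [0,0,0],"jaw": 0},
    {"dp": [0,0.001,-0.0003],"rotation": [0,0,0],"jaw": 0},
    {"dp": [0,0.001,-0.0003],"rotation": [0,0,0],"jaw": 0},
    {"dp": [0,0.001,-0.0003],"rotation": [0,0,0],"jaw": 0},
    {"dp": [0,0.001,-0.0003],"rotation": [0,0,0],"jaw": 0},
    {"dp": [0,0.001,-0.0003],"rotation": [0,0,0],"jaw": 0},
    {"dp": [0,0.001,-0.0003],"rotation": [0,0,0],"jaw": 0},
    {"dp": [0,0.001,-0.0003],"rotation": [0,0,0],"jaw": 0},
    {"dp": [0,0.001,-0.0003],"rotation": [0,0,0],"jaw": 0},
    {"dp": [0,0.001,-0.0003],"rotation": [0,0,0],"jaw": 0},
  ],
)

```text
time: 31.15
tcp_pos: [0.5425, 0.1086, 0.0314]
tool_rot: [-162.0, -0.0, -2.8]
ft_force: [0.3, 0.5, -0.4]
grip_width: 0.0008
grip_force: 0.0
```

carry_out(
  commands=[
    {"dp": [0,0.001,-0.0003],"rotation": [0,0,0],"jaw": 0},
    {"dp": [0,0.001,-0.0003],"rotation": [0,0,0],"jaw": 0},
    {"dp": [0,0.001,-0.0003],"rotation": [0,0,0],"jaw": 0},
    {"dp": [0,0.001,-0.0003],"rotation": [0,0,0],"jaw": 0},
    {"dp": [0,0.001,-0.0003],"rotation": [0,0,0],"jaw": 0},
    {"dp": [0,0.001,-0.0003],"rotation": [0,0,0],"jaw": 0},
    {"dp": [0,0.001,-0.0003],"rotation": [0,0,0],"jaw": 0},
    {"dp": [0,0.001,-0.0003],"rotation": [0,0,0],"jaw": 0},
    {"dp": [0,0.001,-0.0003],"rotation": [0,0,0],"jaw": 0},
    {"dp": [0,0.001,-0.0003],"rotation": [0,0,0],"jaw": 0},
  ],
)

```text
time: 32.15
tcp_pos: [0.5419, 0.098, 0.0311]
tool_rot: [-162.0, 0.0, -2.8]
ft_force: [-0.0, -0.4, 0.6]
grip_width: 0.0003
grip_force: 0.0
```

```bash
python3 edge.py | awk 'NR<3||NR==6||NR==8'
```

```text
32.15 [0.5419 0.098  0.0311] [-161.9998    0.0014   -2.7564] [-0.0132 -0.3912  0.6236]
[(0.12, [[296, 155], [132, 153], [154, 175]]), (0.14, [[255, 152], [102, 151], [111, 171]]), (0.16, [[216, 150], [74, 149], [71, 167]]), (0.18, [[180, 147], [48, 147], [35, 164]]), (0.2, [[147, 145], [23, 145], [2, 161]])]
135 [101, 81, 21, 19, 53, 83, 42, 42, 41, 43, 41, 41, 42, 40, 43, 43, 44, 45, 45, 50, 64, 88, 96, 37, 38, 47, 47, 48, 51, 50, 51, 53, 53]
155 [102, 107, 20, 18, 148, 163, 190, 201, 217, 212, 222, 220, 212, 201, 193, 176, 157, 143, 133, 127, 113, 100, 81, 33, 34, 42, 41, 42, 43, 45, 44, 46, 48]
```

carry_out(
  commands=[
    {"dp": [0,0.01,-0.0032],"rotation": [0,0,0],"jaw": 0},
    {"dp": [0,0.019,-0.0062],"rotation": [0,0,0],"jaw": 0},
    {"dp": [0,0.019,-0.0062],"rotation": [0,0,0],"jaw": 0},
    {"dp": [0,0.019,-0.0062],"rotation": [0,0,0],"jaw": 0},
    {"dp": [0,0.019,-0.0062],"rotation": [0,0,0],"jaw": 0},
    {"dp": [0,0.019,-0.0062],"rotation": [0,0,0],"jaw": 0},
    {"dp": [0,0.019,-0.0062],"rotation": [0,0,0],"jaw": 0},
    {"dp": [0,0.019,-0.0062],"rotation": [0,0,0],"jaw": 0},
    {"dp": [0,-0.0105,-0.0323],"rotation": [0,0,0],"jaw": 0.31},
    {"dp": [0,-0.0105,-0.0323],"rotation": [0,0,0],"jaw": 0.31},
    {"dp": [0,-0.0105,-0.0323],"rotation": [0,0,0],"jaw": 0.31},
    {"dp": [0,-0.0105,-0.0323],"rotation": [0,0,0],"jaw": 0.31},
    {"dp": [0,-0.0105,-0.0323],"rotation": [0,0,0],"jaw": 0.31},
    {"dp": [0,-0.0105,-0.0323],"rotation": [0,0,0],"jaw": 0.31},
    {"dp": [0,-0.0105,-0.0323],"rotation": [0,0,0],"jaw": 0.31},
    {"dp": [0,-0.0105,-0.0323],"rotation": [0,0,0],"jaw": 0.31},
    {"dp": [0,0,0],"rotation": [7,0,0],"jaw": 0.31},
    {"dp": [0,0,0],"rotation": [0,0,0],"jaw": 0.31},
  ],
)

```text
time: 34.0
tcp_pos: [0.5348, -0.054, 0.3033]
tool_rot: [-154.9, -0.1, -3.0]
ft_force: [0.4, -0.4, -0.2]
grip_width: 0.0265
grip_force: 0.0
```

Run:
```python
from rig import env;from h import *;import pickle
np.set_printoptions(precision=4,suppress=True)
s=env.read_state();print(s["time"],s["tcp_pos"],s["tool_rot"],tool(s["tcp_pos"],s["tool_rot"],[.5509,.2375,.2925]),tool(s["tcp_pos"],s["tool_rot"],[.5524,.289,.178]),s["grip_width"])
t=env.get_image("top");g=cv2.cvtColor(t["img"],cv2.COLOR_BGR2GRAY)
P=proj(t,[st(.0,y,.093) for y in(-.11,-.06,-.02)]);print(P)
r=int(P[1][1]);print(g[r,150:240:4].tolist());print(onz(t,[[c,r] for c in range(150,240,12)],.06)[:,1])
```

```text
34.0 [ 0.5348 -0.054   0.3033] [-154.8961   -0.0629   -2.9598] [ 0.001  -0.2597  0.1337] [-0.0002 -0.2578  0.2592] 0.02653929815409364
[[198.5465 204.8534]
 [179.4501 204.4899]
 [164.1442 204.2003]]
[177, 126, 96, 55, 140, 143, 193, 198, 197, 192, 176, 152, 92, 55, 53, 54, 57, 89, 154, 120, 137, 167, 177]
[0.2401 0.2078 0.1755 0.1431 0.1107 0.0783 0.0458 0.0133]
```

carry_out(
  commands=[
    {"dp": [0,-0.0289,0.0149],"rotation": [0,0,0],"jaw": 0.31},
    {"dp": [0,-0.0289,0.0149],"rotation": [0,0,0],"jaw": 0.31},
    {"dp": [0,-0.0289,0.0149],"rotation": [0,0,0],"jaw": 0.31},
    {"dp": [0,-0.0289,0.0149],"rotation": [0,0,0],"jaw": 0.31},
    {"dp": [0,-0.0289,0.0149],"rotation": [0,0,0],"jaw": 0.31},
    {"dp": [0,-0.0289,0.0149],"rotation": [0,0,0],"jaw": 0.31},
    {"dp": [0,-0.0289,0.0149],"rotation": [0,0,0],"jaw": 0.31},
    {"dp": [0,-0.0289,0.0149],"rotation": [0,0,0],"jaw": 0.31},
    {"dp": [0,-0.0289,0.0149],"rotation": [0,0,0],"jaw": 0.31},
    {"dp": [0,0,0],"rotation": [0,0,0],"jaw": 0.31},
  ],
)

```text
time: 35.05
tcp_pos: [0.5475, 0.243, 0.2896]
tool_rot: [-155.1, 0.1, -2.5]
ft_force: [0.3, -0.1, 0.3]
grip_width: 0.027
grip_force: 0.0
```

Run:
```python
from rig import env;from h import *
s=env.read_state();print(s["tcp_pos"],s["tool_rot"],tool(s["tcp_pos"],s["tool_rot"],[.5520,.288,.1775]))
```

```text
[0.54745056 0.24298171 0.28958278] [-1.55097935e+02  1.19070047e-01 -2.50050978e+00] [0.00281396 0.00621813 0.12067854]
```

carry_out(
  commands=[
    {"dp": [0.002,0.0095,0.0],"rotation": [0,0,0],"jaw": 0.31},
    {"dp": [0,0,0.025],"rotation": [0,0,0],"jaw": 0.31},
    {"dp": [0,0,0.025],"rotation": [0,0,0],"jaw": 0.31},
    {"dp": [0,0,0.025],"rotation": [0,0,0],"jaw": 0.31},
    {"dp": [0,0,0.02],"rotation": [0,0,0],"jaw": 0.31},
    {"dp": [0,0,0.01],"rotation": [0,0,0],"jaw": 0.31},
    {"dp": [0,0,0.008],"rotation": [0,0,0],"jaw": 0.31},
    {"dp": [0,0,0.008],"rotation": [0,0,0],"jaw": 0.31},
    {"dp": [0,0,0],"rotation": [0,0,0],"jaw": 0.31},
  ],
)

```text
time: 35.95
tcp_pos: [0.5526, 0.2821, 0.177]
tool_rot: [-155.0, 0.1, -2.8]
ft_force: [0.1, -0.6, -0.3]
grip_width: 0.0269
grip_force: 0.0
```

carry_out(
  commands=[
    {"dp": [0,0,0],"rotation": [0,0,0],"jaw": 0},
    {"dp": [0,0,0],"rotation": [0,0,0],"jaw": 0},
    {"dp": [0,0,0],"rotation": [0,0,0],"jaw": 0},
    {"dp": [0,0,0],"rotation": [0,0,0],"jaw": 0},
  ],
)

```text
time: 36.35
tcp_pos: [0.5534, 0.2827, 0.1792]
tool_rot: [-154.9, -0.1, -2.7]
ft_force: [-1.4, -3.6, 9.7]
grip_width: 0.0042
grip_force: 8.8
```

carry_out(
  commands=[
    {"dp": [0,0,0],"rotation": [0,0,0],"jaw": 0.31},
    {"dp": [0,0,0],"rotation": [0,0,0],"jaw": 0.31},
    {"dp": [0,0,0.004],"rotation": [0,0,0],"jaw": 0.31},
    {"dp": [0,0,0.005],"rotation": [0,0,0],"jaw": 0.31},
    {"dp": [0,0,0],"rotation": [0,0,0],"jaw": 0.31},
  ],
)

```text
time: 36.85
tcp_pos: [0.5522, 0.2862, 0.1679]
tool_rot: [-155.1, 0.1, -2.7]
ft_force: [-0.0, 0.1, 0.6]
grip_width: 0.0262
grip_force: 0.0
```

carry_out(
  commands=[
    {"dp": [0,0,0],"rotation": [0,0,0],"jaw": 0},
    {"dp": [0,0,0],"rotation": [0,0,0],"jaw": 0},
    {"dp": [0,0,0],"rotation": [0,0,0],"jaw": 0},
    {"dp": [0,0,0],"rotation": [0,0,0],"jaw": 0},
  ],
)

```text
time: 37.25
tcp_pos: [0.5531, 0.287, 0.1699]
tool_rot: [-154.9, -0.0, -2.8]
ft_force: [-0.1, 2.4, 0.4]
grip_width: 0.0107
grip_force: 30.0
```

Run:
```python
import numpy as np
c=np.radians(25);zt=np.array([np.sin(c),-np.cos(c)]);yt=np.array([-np.cos(c),-np.sin(c)])
A=np.linspace(1.919,.419,37);P=np.c_[-.197*np.cos(A),.197*np.sin(A)];D=np.diff(P,axis=0)
print([(round(float(x@yt),4),round(float(x@zt),4)) for x in D]);print((P[[12,22,30,36]]+[.220,-.0151]).round(4))
```

```text
[(0.0059, -0.0057), (0.0062, -0.0054), (0.0064, -0.0052), (0.0066, -0.0049), (0.0068, -0.0046), (0.007, -0.0043), (0.0071, -0.004), (0.0073, -0.0037), (0.0075, -0.0034), (0.0076, -0.0031), (0.0077, -0.0028), (0.0078, -0.0025), (0.0079, -0.0021), (0.008, -0.0018), (0.0081, -0.0015), (0.0081, -0.0011), (0.0082, -0.0008), (0.0082, -0.0005), (0.0082, -0.0001), (0.0082, 0.0002), (0.0082, 0.0006), (0.0082, 0.0009), (0.0081, 0.0013), (0.0081, 0.0016), (0.008, 0.0019), (0.0079, 0.0023), (0.0078, 0.0026), (0.0077, 0.0029), (0.0076, 0.0032), (0.0074, 0.0035), (0.0073, 0.0038), (0.0071, 0.0041), (0.0069, 0.0044), (0.0067, 0.0047), (0.0065, 0.005), (0.0063, 0.0053)]
[[0.1902 0.1796]
 [0.1139 0.1509]
 [0.0655 0.1071]
 [0.04   0.065 ]]
```

carry_out(
  commands=[
    {"dp": [0,0.0059,-0.0057],"rotation": [0,0,0],"jaw": 0},
    {"dp": [0,0.0062,-0.0054],"rotation": [0,0,0],"jaw": 0},
    {"dp": [0,0.0064,-0.0052],"rotation": [0,0,0],"jaw": 0},
    {"dp": [0,0.0066,-0.0049],"rotation": [0,0,0],"jaw": 0},
    {"dp": [0,0.0068,-0.0046],"rotation": [0,0,0],"jaw": 0},
    {"dp": [0,0.007,-0.0043],"rotation": [0,0,0],"jaw": 0},
    {"dp": [0,0.0071,-0.004],"rotation": [0,0,0],"jaw": 0},
    {"dp": [0,0.0073,-0.0037],"rotation": [0,0,0],"jaw": 0},
    {"dp": [0,0.0075,-0.0034],"rotation": [0,0,0],"jaw": 0},
    {"dp": [0,0.0076,-0.0031],"rotation": [0,0,0],"jaw": 0},
    {"dp": [0,0.0077,-0.0028],"rotation": [0,0,0],"jaw": 0},
    {"dp": [0,0.0078,-0.0025],"rotation": [0,0,0],"jaw": 0},
  ],
)

```text
time: 38.45
tcp_pos: [0.5488, 0.1914, 0.182]
tool_rot: [-154.7, -0.2, -2.7]
ft_force: [-3.2, 5.2, 9.9]
grip_width: 0.0109
grip_force: 30.0
```

carry_out(
  commands=[
    {"dp": [0,0.0079,-0.0021],"rotation": [0,0,0],"jaw": 0},
    {"dp": [0,0.008,-0.0018],"rotation": [0,0,0],"jaw": 0},
    {"dp": [0,0.0081,-0.0015],"rotation": [0,0,0],"jaw": 0},
    {"dp": [0,0.0081,-0.0011],"rotation": [0,0,0],"jaw": 0},
    {"dp": [0,0.0082,-0.0008],"rotation": [0,0,0],"jaw": 0},
    {"dp": [0,0.0082,-0.0005],"rotation": [0,0,0],"jaw": 0},
    {"dp": [0,0.0082,-0.0001],"rotation": [0,0,0],"jaw": 0},
    {"dp": [0,0.0082,0.0002],"rotation": [0,0,0],"jaw": 0},
    {"dp": [0,0.0082,0.0006],"rotation": [0,0,0],"jaw": 0},
    {"dp": [0,0.0082,0.0009],"rotation": [0,0,0],"jaw": 0},
  ],
)

```text
time: 39.45
tcp_pos: [0.545, 0.1138, 0.1519]
tool_rot: [-154.9, -0.1, -2.7]
ft_force: [-0.9, 2.8, 4.5]
grip_width: 0.0107
grip_force: 30.0
```

carry_out(
  commands=[
    {"dp": [0,0.0081,0.0013],"rotation": [0,0,0],"jaw": 0},
    {"dp": [0,0.0081,0.0016],"rotation": [0,0,0],"jaw": 0},
    {"dp": [0,0.008,0.0019],"rotation": [0,0,0],"jaw": 0},
    {"dp": [0,0.0079,0.0023],"rotation": [0,0,0],"jaw": 0},
    {"dp": [0,0.0078,0.0026],"rotation": [0,0,0],"jaw": 0},
    {"dp": [0,0.0077,0.0029],"rotation": [0,0,0],"jaw": 0},
  ],
)

```text
time: 40.05
tcp_pos: [0.5429, 0.0747, 0.1182]
tool_rot: [-155.0, -0.0, -2.8]
ft_force: [0.4, 1.2, 4.1]
grip_width: 0.011
grip_force: 30.0
```

Tracking well; finishing the arc plus a small press.

carry_out(
  commands=[
    {"dp": [0,0.0076,0.0032],"rotation": [0,0,0],"jaw": 0},
    {"dp": [0,0.0074,0.0035],"rotation": [0,0,0],"jaw": 0},
    {"dp": [0,0.0073,0.0038],"rotation": [0,0,0],"jaw": 0},
    {"dp": [0,0.0071,0.0041],"rotation": [0,0,0],"jaw": 0},
    {"dp": [0,0.0069,0.0044],"rotation": [0,0,0],"jaw": 0},
  ],
)

```text
time: 40.55
tcp_pos: [0.5414, 0.0501, 0.0853]
tool_rot: [-155.0, 0.0, -2.8]
ft_force: [-0.2, 2.2, 3.1]
grip_width: 0.011
grip_force: 30.0
```

carry_out(
  commands=[
    {"dp": [0,0.0067,0.0047],"rotation": [0,0,0],"jaw": 0},
    {"dp": [0,0.0065,0.005],"rotation": [0,0,0],"jaw": 0},
    {"dp": [0,0.0044,0.0037],"rotation": [0,0,0],"jaw": 0},
  ],
)

```text
time: 40.85
tcp_pos: [0.5407, 0.0397, 0.0656]
tool_rot: [-155.0, 0.1, -2.8]
ft_force: [0.4, 0.5, 3.4]
grip_width: 0.011
grip_force: 30.0
```

carry_out(
  commands=[
    {"dp": [0,0.003,0.0026],"rotation": [0,0,0],"jaw": 0},
    {"dp": [0,0.0015,0.0013],"rotation": [0,0,0],"jaw": 0},
    {"dp": [0,0,0],"rotation": [0,0,0],"jaw": 0},
  ],
)

```text
time: 41.15
tcp_pos: [0.5408, 0.0398, 0.0653]
tool_rot: [-154.7, -0.0, -2.5]
ft_force: [-6.9, 4.7, 24.8]
grip_width: 0.0109
grip_force: 30.0
```

carry_out(
  commands=[
    {"dp": [0,-0.0035,-0.003],"rotation": [0,0,0],"jaw": 0},
    {"dp": [0,0,0],"rotation": [0,0,0],"jaw": 0.24},
    {"dp": [0,0,0],"rotation": [0,0,0],"jaw": 0.24},
    {"dp": [0,0,0],"rotation": [0,0,0],"jaw": 0.24},
    {"dp": [0,0,-0.006],"rotation": [0,0,0],"jaw": 0.24},
    {"dp": [0,0,-0.01],"rotation": [0,0,0],"jaw": 0.24},
    {"dp": [0,0,-0.02],"rotation": [0,0,0],"jaw": 0.24},
    {"dp": [0,0,-0.03],"rotation": [0,0,0],"jaw": 0.24},
    {"dp": [0,0,-0.03],"rotation": [0,0,0],"jaw": 0.24},
    {"dp": [0,0,-0.03],"rotation": [0,0,0],"jaw": 0.24},
    {"dp": [0,0,-0.03],"rotation": [0,0,0],"jaw": 0.24},
    {"dp": [0,0,0],"rotation": [0,0,0],"jaw": 0.24},
  ],
)

```text
time: 42.35
tcp_pos: [0.5403, -0.0285, 0.2118]
tool_rot: [-155.1, -0.6, -2.8]
ft_force: [0.3, 0.0, -0.0]
grip_width: 0.021
grip_force: 0.0
```

Run:
```python
from rig import env;from h import *;import pickle
np.set_printoptions(precision=4,suppress=True)
s=env.read_state();print(s["time"],s["tcp_pos"],s["ft_force"])
w=env.get_image("wrist");W=wcam(s,w)
O2=O+[0,.004,0]
for v in(0,.05,.1):
    a=.419+v;print(v,proj(W,[O2+x*X-.197*np.cos(a)*Y+[0,0,.197*np.sin(a)] for x in(.045,.02,-.03)]).round(1).tolist())
g=cv2.cvtColor(w["img"],cv2.COLOR_BGR2GRAY)
for r in(125,140,155):print(r,g[r,230:310:2].tolist())
```

```text
42.35 [ 0.5403 -0.0285  0.2118] [ 0.2534  0.0489 -0.0118]
0 [[255.5, 131.6], [255.5, 158.0], [255.5, 207.6]]
0.05 [[247.2, 132.3], [247.3, 159.2], [247.6, 209.7]]
0.1 [[238.1, 133.1], [238.5, 160.4], [239.2, 211.8]]
125 [177, 176, 165, 164, 170, 172, 178, 180, 184, 187, 187, 188, 183, 191, 205, 203, 180, 149, 116, 114, 120, 128, 147, 150, 147, 146, 144, 146, 136, 123, 129, 147, 183, 192, 191, 190, 188, 193, 197, 197]
140 [187, 176, 172, 182, 223, 182, 173, 174, 168, 158, 189, 219, 178, 210, 222, 199, 177, 149, 122, 130, 115, 159, 208, 210, 209, 210, 195, 150, 147, 127, 132, 162, 188, 199, 208, 216, 219, 218, 212, 209]
155 [187, 179, 174, 185, 227, 186, 173, 172, 166, 154, 188, 221, 181, 210, 225, 220, 195, 156, 118, 129, 131, 203, 217, 218, 220, 218, 192, 143, 142, 127, 125, 159, 204, 203, 212, 210, 211, 212, 213, 210]
```

```bash
python3 -c "
from rig import env
print(env.finish_job())"
```

```text
the job is handed in; nothing more can be done
None
```

I handed the job in at 42.4 s (limit 72 s), but the hand-in returned no verdict, so whether it passed is unknown. By my readings the door reached its upper end stop and the tin was pressed against the sprung stop at about 10 N, then left about 63 mm on the mouth side of mid-store. The door was then rolled back down to its lower stop. An early push jammed on the tin (70–75 N at the wrist, limit 120 N); I lowered the contact and it then rolled freely. I did not re-measure the other objects.

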